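# Empty a casting and hold it down on a sprung ejector

### The job

The cup-shaped casting has come from the tumbler with five ceramic pieces still in it: tip them all out into the grey tray. Then set the casting upright in the fixture, flange between the locating pins, and press it down firmly but without forcing it, against the sprung ejector, until the flange sits hard on the three rest buttons. Finish while still holding it pressed down there, so that I can swing the clamps over; leave the tape measure and the wrench where they lie.

Things in the scene. Friction and masses are not known exactly. Their poses are not given: they have to be found in the camera images.
- casting: Loose cup-shaped aluminium casting, 86 mm tall, about 0.3 kg, upright on the bench at the start. Foot flange 72 mm across, 8 mm thick; above it a round body 58 to 61 mm across outside (bore 50 to 53 mm, inner floor 10 mm up), to be gripped across anywhere from 20 to 80 mm above the underside. Its yaw does not matter. Origin: centre of underside; z: along its axis to the mouth.
- mouth (a point): Centre of the casting's mouth, 86 mm along its axis from its underside.
- media_1: plain fired ceramic tumbling piece, blunt cone 15 mm across and 17 mm tall, 12 g, rather slippery (friction about 0.35); starts standing on the casting's inner floor. Origin: centre of its flat underside. The pieces slide out of the casting once its mouth points about 25 degrees or more below level
- media_2: plain fired ceramic tumbling piece, cylinder 15 mm across and 15 mm tall, 12 g, rather slippery (friction about 0.35); starts standing on the casting's inner floor. Origin: centre of its flat underside
- media_3: plain fired ceramic tumbling piece, blunt cone 15 mm across and 17 mm tall, 12 g, rather slippery (friction about 0.35); starts standing on the casting's inner floor. Origin: centre of its flat underside
- media_4: plain fired ceramic tumbling piece, cylinder 15 mm across and 15 mm tall, 12 g, rather slippery (friction about 0.35); starts standing on the casting's inner floor. Origin: centre of its flat underside
- media_5: plain fired ceramic tumbling piece, blunt cone 15 mm across and 17 mm tall, 12 g, rather slippery (friction about 0.35); starts standing on the casting's inner floor. Origin: centre of its flat underside
- tray: Fixed grey open tray, 220 x 180 x 55 mm outside (long side along its x), walls 4 mm, floor 4 mm. Origin: centre of its underside; z up. It may stand to the left or to the right of the casting.
- fixture: Fixed steel fixture, plate 130 x 170 x 14 mm (long side along y). Six upright pins, 8 mm thick, 41.8 mm from the centre, at 0, 50, 130, 180, 230, 310 degrees from its x; straight to z = 32 mm, then tapered to a tip at 40 mm; the flange has 1.8 mm play each way. At y = +63 and -63 mm clamp straps turned aside, top at 53 mm. Rest buttons and ejector in the middle. Origin: centre of underside.
- seat (a point): Centre of the fixture at the height of the rest buttons' tops, 22 mm above the bench: the centre of the casting's underside comes here when it is fully down.
- rests: Three fixed steel rest buttons, 12 mm in diameter, at 25 mm from the fixture's centre, tops 22 mm above the bench: the hard stop. Origin: same as the fixture's.
- ejector (a joint): Travel in m of the sprung brass ejector button (18 mm across, in the fixture's centre): 0 = up, its top 10 mm above the rest buttons; 0.010 = pressed level with them (end of its own travel: 0.0125). The spring pushes up with about 5 N at 0 and 10 N at 0.010, so it lifts the casting off the rest buttons unless that is pressed down.
- tape_measure: Loose green tape measure, 36 x 91 x 68 mm, a bystander. Origin: underside.
- wrench_17: Loose steel combination wrench, 199 x 35 x 6 mm, a bystander. Origin: underside.
There are look-alikes about, which are no part of the job. There is more than one size of the casting; the job needs the smaller.

How it is judged:
By the outcome, as a careful person would: the job done as asked, in the order asked, and still so for the second after the job is handed in, while the arm keeps its last pose, push and grip.
It also fails if it takes over 67 s, if anything falls off the work surface, if the arm or the gripper's body presses on something with over 40 N, if the wrist force passes 120 N, or if a joint passes its speed limit or range.

### The arm

A 6-joint arm with a two-finger parallel gripper is mounted at the origin on a cart in front of the work surface, level with it; the furniture and walls round the work are solid. World frame = base frame: x ahead of the robot, y to its left, z up, the work surface at z = 0. Lengths are in m, angles in rad, forces in N, time in s.
With the tool pointing down it reaches from about 0.375 to 0.975 m from the base axis. Payload 3.8 kg.
Tool frame: the origin (TCP) lies on the centre line of the jaws, within the pads' length; the fingertips stand 14 mm ahead of it and the grasp point (between the pads) lies 5 mm behind it; x points along the fingers, y is the direction in which the jaws open and shut, and the axes are right-handed (so a half turn about x gives the same grasp; the last joint's range is limited). The gripper opens to 85 mm and grips with 20 to 120 N. Pads are 22 mm wide; open, the fingers measure 114 mm over their backs; the gripper's body (76 mm by 85 mm) begins 54 mm behind the grasp point. The pads swing forward as they close: fully open they stand 13 mm farther back than shut.
Start: joints at [1.113, 0.264, 1.604, -0, 1.274, -0.037], TCP at [0.276, 0.616, 0.245] pointing down, gripper open.
Joint ranges: [-2.63, 2.63], [-0.94, 2.18], [0.31, 2.57], [-1.31, 4.45], [0, 2.66], [-2.55, 2.55]. Speed limits (rad/s): [2.57, 2.57, 3.14, 3.14, 3.14, 3.14].

### API

Orientations are given as a rotation vector (axis times angle).
In Python, from workcell import bot gives the robot as it stands.
- The arm moves only by the shell command python3 -m creep 'ROWS' [FORCE]. ROWS is JSON, a list of rows, each an object with "grip": the finger opening in cm, from 0 to 8.54; "dp": the shift along the tool's x, y, z in cm, a list of three; "rotation": the turn, a rotation vector about the tool's x, y, z in rad, a list of three. A call has 1 to 5 rows; each row is the pose to reach, as a shift and turn from the pose commanded when the call began, along the tool's axes at that moment; what a row does not reach only later rows make up. A row lasts 1/12 s, in which the tool goes at most 41.7 mm and 7.16 degrees, less where a joint would pass 70% of its speed; a pose out of reach is approached as far as the arm can. A call with a gripper value outside its range is refused whole. The fingers move at their own pace and stop on an object; FORCE is the grip in N (left out, the last holds). Time passes only in rows, so rows that repeat a pose let the fingers close. It gives the time, the measured TCP pose, the force and the opening at its end, in the units of the state.
- bot.read_state(): the state, without advancing time (a new reading comes with each control period).
- bot.read_camera(name): name is "side" or "top"; returns (picture, depth): 384x512x3 uint8, red, green, blue; 384x512 float32, m along the optical axis (not along the pixel's ray), 0 where there is no reading.
- bot.get_calibration(name): a dict with "fx", "fy", "cx", "cy" (pixels), "dist" ([k1, k2, p1, p2, k3] as OpenCV has them; the pictures are not rectified), "rvec" (rotation vector, rad) and "tvec" (3), from world to camera coordinates, as OpenCV has them. Camera axes: x right, y down, z forward; pixel columns grow to the right and rows downward; lengths in m; the calibration is good to about 2 mm. A picture is of the moment at which its call begins. get_calibration takes no time and is no camera call.
- bot.finish_job(): hands the job in, once; it reports no verdict.
The state is a dict: "time": time; "q": joint angles; "joint_vel": joint speeds; "joint_torque": joint torques, N m; "tool_pos": TCP position; "tcp_rot": TCP orientation; "wrist_force": force on the tool from outside, world axes, zero at the start; "torque": the same for the moment, N m; "width": opening from 0.0 (shut) to 1.0 (fully open).
Only numpy, scipy, OpenCV 4.12 (cv2) and the standard library are available. Lean on these libraries where they do the work, as an engineer would, in place of code of your own. Each camera call takes 0.05 s, during which the arm holds its last target.

## Working session

There is one attempt and no reset: what is moved stays moved. The work goes in short steps, Python scripts to look and compute and a shell command to move; the robot and the scene stay as the last step left them, time stands still between calls to the robot, and variables do not carry over. Pictures are saved under pics/ and viewed, and the job is handed in when it is done.

```bash
mkdir -p pics; ls; python3 - <<'E'
from workcell import bot
import cv2,numpy as np
print(bot.read_state())
for n in("top","side"):
    p,d=bot.read_camera(n); c=bot.get_calibration(n)
    cv2.imwrite(f"pics/{n}0.png",p[:,:,::-1]); np.savez(f"{n}0.npz",p=p,d=d); print(n,c)
    R=cv2.Rodrigues(np.array(c["rvec"]))[0]; print(-R.T@np.array(c["tvec"]))
E
```

```text
pics
{'time': 0.0, 'q': array([ 1.11314326e+00,  2.64763382e-01,  1.60540896e+00,  1.61942457e-05,
        1.27374378e+00, -3.69046573e-02]), 'joint_vel': array([-0.00030776,  0.00085228, -0.00149516,  0.00043767, -0.00072915,
       -0.00100732]), 'joint_torque': array([ 1.15151906e-03, -5.15143204e+01, -3.67299736e+01, -2.75940656e-04,
        1.34132768e-02, -2.11412788e-05]), 'tool_pos': array([0.27537583, 0.61547211, 0.24393626]), 'tcp_rot': array([ 0.32826633,  1.54607092, -0.33182079]), 'wrist_force': array([0.48052803, 0.69213785, 0.59952345]), 'torque': array([-0.00266039,  0.00067794, -0.01687408]), 'width': 1.0010935766455593}
top {'fx': 365.788328081717, 'fy': 365.788328081717, 'cx': 256.7478791493387, 'cy': 192.9005856376814, 'dist': array([-0.0070601,  0.       ,  0.       ,  0.       ,  0.       ]), 'rvec': array([ 2.13282776, -2.13273332,  0.14238448]), 'tvec': array([0.02438485, 0.65398134, 0.92266511])}
[0.50575124 0.00532752 1.01182233]
side {'fx': 358.2953339359129, 'fy': 358.2953339359129, 'cx': 253.5686909040857, 'cy': 191.21036621152348, 'dist': array([-0.00864125,  0.        ,  0.        ,  0.        ,  0.        ]), 'rvec': array([ 2.05543844, -0.54013174,  0.32793542]), 'tvec': array([-0.54500205,  0.21705845,  0.81557592])}
[ 0.16972976 -0.77828159  0.61218891]
```

View pics/top0.png

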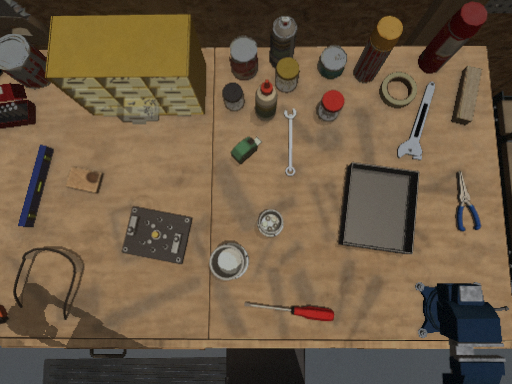

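View pics/side0.png

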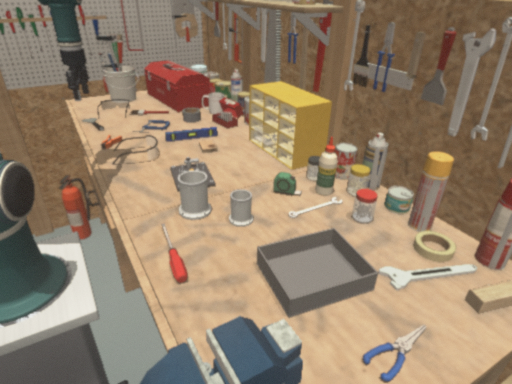

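The top view shows two casting candidates. The small cup at (270,223) has pieces inside. The wider, taller one at (229,261) is the look-alike. The tray is at (379,208) and the fixture at (157,234). I'll measure these and check the choice in a crop.

```bash
cat > h.py <<'E'
import numpy as np,cv2
from workcell import bot
def cal(n):
    c=bot.get_calibration(n); K=np.array([[c['fx'],0,c['cx']],[0,c['fy'],c['cy']],[0,0,1]])
    R=cv2.Rodrigues(np.array(c['rvec']))[0]; return K,np.array(c['dist']),R,np.array(c['tvec'])
def ray(n,uv):
    K,D,R,t=cal(n); u=cv2.undistortPoints(np.array(uv,float).reshape(-1,1,2),K,D)[:,0]
    return -R.T@t,np.c_[u,np.ones(len(u))]@R
def plane(n,uv,z):
    o,d=ray(n,uv); return o+d*((z-o[2])/d[:,2])[:,None]
def pts(n,depth):
    K,D,R,t=cal(n); h,w=depth.shape; vv,uu=np.mgrid[:h,:w]
    u=cv2.undistortPoints(np.c_[uu.ravel(),vv.ravel()].astype(float).reshape(-1,1,2),K,D)[:,0]
    pc=np.c_[u,np.ones(len(u))]*depth.ravel()[:,None]
    return ((pc-t)@R).reshape(h,w,3)
def proj(n,P):
    K,D,R,t=cal(n); return cv2.projectPoints(np.array(P,float).reshape(-1,3),R,t,K,D)[0][:,0]
def crop(n,img,u,v,r,s,name):
    u,v=int(u),int(v); c=img[max(0,v-r):v+r,max(0,u-r):u+r,::-1]
    cv2.imwrite(name,cv2.resize(c,None,fx=s,fy=s,interpolation=cv2.INTER_CUBIC))
E
python3 - <<'E'
from h import *
t=np.load('top0.npz');P=pts('top',t['d']);Z=P[...,2]
print("table z", np.median(Z[270:330,120:200]))
def region(name,u0,u1,v0,v1,zl,zh):
    q=P[v0:v1,u0:u1].reshape(-1,3); q=q[(q[:,2]>zl)&(q[:,2]<zh)]
    r=cv2.minAreaRect((q[:,:2]*1000).astype(np.float32)); print(name,len(q),q.min(0).round(4),q.max(0).round(4),r)
region('small',250,292,203,245,.07,.1)
region('big',203,255,235,285,.07,.2)
region('trayrim',335,425,155,260,.048,.065)
region('fixplate',115,200,200,270,.008,.02)
crop('top',t['p'],270,223,32,8,'pics/c1.png'); crop('top',t['p'],157,234,40,9,'pics/c2.png')
s=np.load('side0.npz');crop('side',s['p'],215,195,50,7,'pics/c3.png')
E
```

```text
table z 0.00021809197346720193
small 154 [ 0.5487 -0.0405  0.0712] [0.6075 0.0179 0.09  ] ((578.0827026367188, -11.295324325561523), (58.766849517822266, 58.40828323364258), 0.08270202577114105)
big 406 [0.4351 0.0558 0.07  ] [0.5183 0.1386 0.1231] ((476.69232177734375, 97.17322540283203), (83.21224975585938, 82.78350067138672), 0.4669465720653534)
trayrim 608 [ 0.4967 -0.4059  0.0481] [ 0.7373 -0.1973  0.0593] ((617.6671142578125, -301.2537841796875), (181.1458740234375, 221.26211547851562), 81.84404754638672)
fixplate 2494 [0.4687 0.2052 0.0083] [0.624  0.3939 0.02  ] ((546.6083984375, 299.8614807128906), (171.5670928955078, 130.03262329101562), 79.37760925292969)
```

View pics/c1.png

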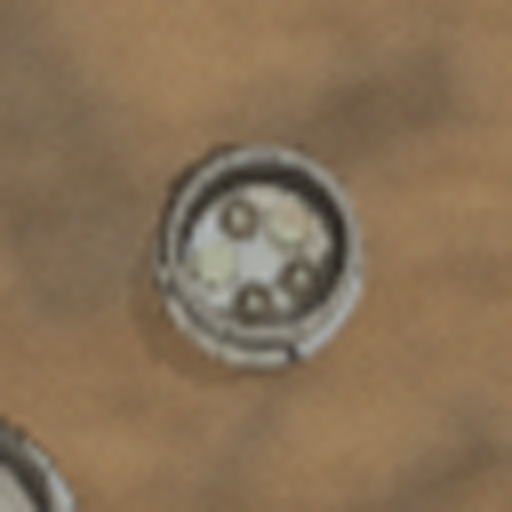

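View pics/c2.png

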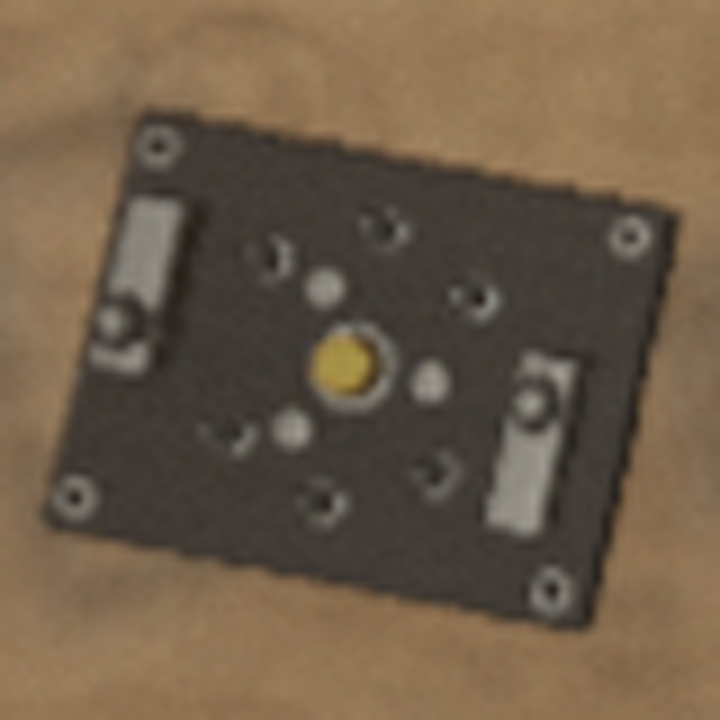

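View pics/c3.png

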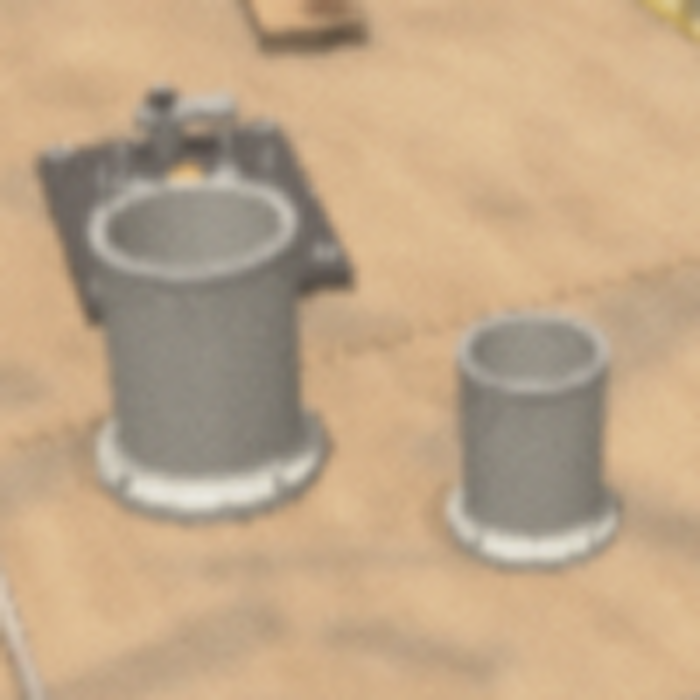

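The crop confirms the choice: the cup at (270,223) holds five pieces, its rim is about 59 mm across and its rim height about 86 mm. The other cup at (229,261) is 83 mm across and 120 mm tall, so it is the wrong one. Next I'll refine the positions.

```bash
python3 - <<'E'
from h import *
from scipy.spatial.transform import Rotation as Ro
t=np.load('top0.npz');p=t['p'];hsv=cv2.cvtColor(p,cv2.COLOR_RGB2HSV);P=pts('top',t['d'])
# casting: non-wood (low sat) contour
def blob(u0,u1,v0,v1,m):
    mm=np.zeros(m.shape,np.uint8);mm[v0:v1,u0:u1]=m[v0:v1,u0:u1]*255
    c=max(cv2.findContours(mm,cv2.RETR_EXTERNAL,cv2.CHAIN_APPROX_NONE)[0],key=cv2.contourArea);return c
# casting rim by depth points
q=P[203:245,250:292].reshape(-1,3);q=q[(q[:,2]>.078)&(q[:,2]<.092)];print('rim mean',q.mean(0),len(q))
A=np.c_[2*q[:,:2],np.ones(len(q))];s=np.linalg.lstsq(A,(q[:,:2]**2).sum(1),rcond=None)[0];print('circ',s[:2],np.sqrt(s[2]+s[0]**2+s[1]**2))
m=(hsv[...,1]<70)
c=blob(248,294,201,247,m);print('cast',cv2.minEnclosingCircle(c),cv2.contourArea(c))
# side view: small cup mask by saturation
s=np.load('side0.npz')['p'];d=np.load('side0.npz')['d'];PS=pts('side',d)
q=PS[180:230,222:262].reshape(-1,3);k=(q[:,2]>.075)&(q[:,2]<.095);q=q[k];
A=np.c_[2*q[:,:2],np.ones(len(q))];ss=np.linalg.lstsq(A,(q[:,:2]**2).sum(1),rcond=None)[0];print('side circ',ss[:2],np.sqrt(ss[2]+ss[0]**2+ss[1]**2),len(q))
# ejector brass
hs=hsv[...,0];m=(hsv[...,1]>130)&(hsv[...,2]>110)
c=blob(147,167,226,244,m);M=cv2.moments(c);e=(M['m10']/M['m00'],M['m01']/M['m00']);print('ej',e,cv2.contourArea(c),plane('top',e,.032))
# plate from dark mask
m=(p.max(2)<95)
m=cv2.morphologyEx(m.astype(np.uint8),cv2.MORPH_CLOSE,np.ones((9,9)))>0
c=blob(112,202,200,272,m);r=cv2.minAreaRect(c);b=cv2.boxPoints(r);w=plane('top',b,.014);print('plate',r,'\n',w,w.mean(0),np.linalg.norm(np.diff(w,axis=0),axis=1))
e=w[np.argsort(-w[:,1])];
S=bot.read_state();print(Ro.from_rotvec(S['tcp_rot']).as_matrix().round(3))
E
```

```text
rim mean [ 0.57811468 -0.01108932  0.08575762] 145
circ [ 0.57741361 -0.01075847] 0.028459367759345062
cast ((270.2368469238281, 222.55262756347656), 13.83154010772705) 542.0
side circ [ 0.5769176  -0.01456058] 0.02868600055272146 153
ej (154.52631578947367, 234.12280701754383) 19.0 [[0.54539852 0.29869822 0.032     ]]
plate ((156.84426879882812, 234.76458740234375), (62.63951873779297, 48.05023956298828), 11.51383113861084) 
 [[0.49756719 0.39267099 0.014     ]
 [0.62629477 0.37333028 0.014     ]
 [0.5916554  0.2017322  0.014     ]
 [0.46472396 0.22408061 0.014     ]] [0.54506033 0.29795352 0.014     ] [0.1301724  0.17505938 0.12888383]
[[-0.001  0.408  0.913]
 [-0.002  0.913 -0.408]
 [-1.    -0.002 -0.   ]]
```

```bash
python3 -m creep '[{"grip":8.5,"dp":[-3,0,0],"rotation":[0,0.1,0]},{"grip":8.5,"dp":[-6,0,0],"rotation":[0.1,0.2,0]},{"grip":8.5,"dp":[-8,0,0],"rotation":[0.2,0.3,0.1]}]'
```

```text
time: 0.35
tool_pos: [0.2767, 0.6181, 0.3269]
tcp_rot: [0.575, 1.768, -0.373]
wrist_force: [0.5, 0.6, 0.6]
width: 0.994
```

```bash
cat > kin.py <<'E'
import numpy as np
from scipy.spatial.transform import Rotation as Ro
def Rq(q):
    return Ro.from_euler('z',q[0])*Ro.from_euler('y',q[1]+q[2]-np.pi/2)*Ro.from_euler('x',q[3])*Ro.from_euler('y',q[4])*Ro.from_euler('x',q[5])
E
python3 - <<'E'
from kin import *
from workcell import bot
import json
S=bot.read_state();print(S['q'],S['tool_pos'])
print(Rq(S['q']).as_matrix().round(3));print(Ro.from_rotvec(S['tcp_rot']).as_matrix().round(3))
q0=[1.11314326e+00,  2.64763382e-01,  1.60540896e+00,  1.61942457e-05,1.27374378e+00, -3.69046573e-02]
print(Rq(q0).as_matrix().round(3))
json.dump([[list(S['q']),list(S['tool_pos'])],[q0,[0.27537583, 0.61547211, 0.24393626]]],open('kd.json','w'))
E
python3 -m creep '[{"grip":8.5,"dp":[0,4,4],"rotation":[0,0,0.1]},{"grip":8.5,"dp":[-2,6,8],"rotation":[0,0,0.2]},{"grip":8.5,"dp":[-4,8,10],"rotation":[0,-0.1,0.3]}]'
python3 - <<'E'
from kin import *
from workcell import bot
import json
k=json.load(open('kd.json'));S=bot.read_state();k.append([list(S['q']),list(S['tool_pos'])]);json.dump(k,open('kd.json','w'));print(S['q'],S['tool_pos'])
print(Rq(S['q']).as_matrix().round(3));print(Ro.from_rotvec(S['tcp_rot']).as_matrix().round(3))
E
```

```text
[ 0.98008064  0.18953131  1.56834305  0.27904681  1.34588011 -0.06012733] [0.27666285 0.61814497 0.32685129]
[[-0.198 -0.805  0.559]
 [ 0.187  0.529  0.828]
 [-0.962  0.268  0.046]]
[[-0.198  0.559  0.805]
 [ 0.187  0.828 -0.529]
 [-0.962  0.046 -0.268]]
[[-0.001 -0.913  0.408]
 [-0.002  0.408  0.913]
 [-1.     0.    -0.002]]
time: 0.6
tool_pos: [0.3997, 0.6187, 0.3327]
tcp_rot: [0.785, 1.568, -0.199]
wrist_force: [-0.4, -0.9, -1.5]
width: 0.99
[ 0.87277462  0.1467937   1.62560533  0.22974759  1.06484098 -0.1489428 ] [0.39973598 0.61866289 0.33269697]
[[ 0.043 -0.812  0.582]
 [ 0.361  0.556  0.749]
 [-0.932  0.178  0.317]]
[[ 0.043  0.582  0.812]
 [ 0.361  0.749 -0.556]
 [-0.932  0.317 -0.178]]
```

```bash
cat > fit.py <<'E'
from kin import *
import json
def cols(q):
    z=np.array([0,0,1.]);R1=Ro.from_euler('z',q[0]);d=lambda a:R1.apply([np.sin(a),0,np.cos(a)])
    b=q[1]+q[2]
    return np.c_[R1.apply([1,0,0]),z,d(q[1]),d(b),d(b+np.pi/2),Rq(q).apply([1,0,0])]
def fit():
    k=json.load(open('kd.json'));A=np.vstack([cols(q) for q,_ in k]);y=np.hstack([p for _,p in k])
    return A,y
if __name__=='__main__':
    A,y=fit();
    for use in([0,1,2,3,4,5],[1,2,3,5],[1,2,3,4,5],[0,1,2,3,5]):
        x,_,_,s=np.linalg.lstsq(A[:,use],y,rcond=None);print(use,x.round(4),s.round(3),np.abs(A[:,use]@x-y).max())
E
python3 fit.py
```

```text
[0, 1, 2, 3, 4, 5] [0.0246 0.1436 1.0032 0.4983 0.3003 0.4346] [3.425 2.479 0.34  0.066 0.06  0.026] 0.022279516807760802
[1, 2, 3, 5] [0.1308 0.7106 0.5146 0.4233] [2.986 1.725 0.323 0.055] 0.023599933792249173
[1, 2, 3, 4, 5] [0.1435 1.0049 0.5224 0.2967 0.4342] [3.424 1.776 0.338 0.065 0.026] 0.02224577073454359
[0, 1, 2, 3, 5] [0.0159 0.1307 0.7072 0.4989 0.4235] [2.991 2.437 0.324 0.061 0.055] 0.023632532759087888
```

```bash
sed -i "s/return np.c_\[/return np.c_[R1.apply([0,1,0]),/" fit.py; sed -i "s/for use in.*/for use in([0,1,2,3,4,5,6],[0,2,3,4,6],[0,1,2,3,4,6]):/" fit.py; python3 fit.py
```

```text
[0, 1, 2, 3, 4, 5, 6] [ 0.0249 -0.      0.2518  0.512   0.5662  0.0014  0.3337] [3.426 2.479 1.746 0.246 0.064 0.059 0.023] 3.2813052275315613e-10
[0, 2, 3, 4, 6] [0.0249 0.2518 0.5105 0.5662 0.3336] [2.988 1.745 1.723 0.234 0.05 ] 3.484692231037201e-05
[0, 1, 2, 3, 4, 6] [ 2.490e-02 -1.000e-04  2.518e-01  5.105e-01  5.663e-01  3.336e-01] [2.993 2.437 1.743 0.235 0.061 0.05 ] 3.4614632702267834e-05
```

```bash
python3 -m creep '[{"grip":8.5,"dp":[0,4,4],"rotation":[0,-0.1,0]},{"grip":8.5,"dp":[0,4,8],"rotation":[0,-0.2,-0.1]},{"grip":8.5,"dp":[0,4,12],"rotation":[0,-0.3,-0.2]},{"grip":8.5,"dp":[0,4,14],"rotation":[0,-0.4,-0.3]}]'; cat > add.py <<'E'
from workcell import bot
import json
k=json.load(open('kd.json'));S=bot.read_state();k.append([list(S['q']),list(S['tool_pos'])]);json.dump(k,open('kd.json','w'));print(S['q'].round(3),S['tool_pos'].round(4),S['wrist_force'].round(1),S['time'])
E
python3 add.py; python3 fit.py
python3 -m creep '[{"grip":8.5,"dp":[0,2,4],"rotation":[0,0,0.1]},{"grip":8.5,"dp":[0,4,8],"rotation":[0,0,0.2]},{"grip":8.5,"dp":[0,6,12],"rotation":[0,0,0.3]},{"grip":8.5,"dp":[0,8,14],"rotation":[0,0,0.3]}]'
python3 add.py; python3 fit.py
```

```text
time: 0.93
tool_pos: [0.5371, 0.5726, 0.3258]
tcp_rot: [0.502, 1.314, -0.507]
wrist_force: [-0.6, -0.7, -1.0]
width: 0.992
[ 0.862  0.401  1.291 -0.183  1.384 -0.017] [0.5371 0.5726 0.3258] [-0.6 -0.7 -1. ] 0.9333
[0, 1, 2, 3, 4, 5, 6] [ 0.0249 -0.      0.2518  0.512   0.5662  0.0014  0.3337] [3.946 2.87  2.003 0.353 0.193 0.09  0.066] 1.3954467581456242e-09
[0, 2, 3, 4, 6] [0.0249 0.2501 0.5124 0.5658 0.3338] [3.426 2.031 2.002 0.335 0.136] 0.00012085470548617305
[0, 1, 2, 3, 4, 6] [ 2.490e-02 -4.000e-04  2.501e-01  5.124e-01  5.662e-01  3.338e-01] [3.427 2.846 2.003 0.336 0.137 0.089] 0.00011171065135473501
time: 1.27
tool_pos: [0.6895, 0.5475, 0.347]
tcp_rot: [0.684, 1.222, -0.26]
wrist_force: [1.4, -0.2, -1.5]
width: 0.998
[ 0.673  0.388  1.306 -0.091  1.064 -0.234] [0.6895 0.5475 0.347 ] [ 1.4 -0.2 -1.5] 1.2667
[0, 1, 2, 3, 4, 5, 6] [0.0249 0.     0.2518 0.512  0.5662 0.0014 0.3337] [4.391 3.234 2.237 0.434 0.231 0.103 0.066] 1.5541157249998605e-09
[0, 2, 3, 4, 6] [0.0249 0.2501 0.5124 0.5658 0.3338] [3.804 2.307 2.237 0.424 0.158] 0.00012488435878188486
[0, 1, 2, 3, 4, 6] [ 2.490e-02 -4.000e-04  2.501e-01  5.125e-01  5.662e-01  3.338e-01] [3.807 3.207 2.237 0.429 0.158 0.101] 0.00011539103129643014
```

```bash
cat >> kin.py <<'E'
DY,Z0,L1,L2,E,LT=.0249,.2518,.512,.5662,.0014,.3337
LO=np.array([-2.63,-.94,.31,-1.31,0,-2.55]);HI=np.array([2.63,2.18,2.57,4.45,2.66,2.55])
RX=Ro.from_euler('x',np.pi/2)
def fk(q):
    R1=Ro.from_euler('z',q[0]);b=q[1]+q[2]
    d=lambda a:np.array([np.sin(a),0,np.cos(a)])
    R=Rq(q);return R1.apply(np.array([0,DY,Z0])+L1*d(q[1])+L2*d(b)+E*d(b+np.pi/2))+LT*R.apply([1,0,0]),R*RX
def ik(p,R):
    """R scipy Rotation of tool; returns list of q within limits"""
    R0=R*RX.inv();w=np.asarray(p)-LT*R0.apply([1,0,0]);out=[]
    r2=w[0]**2+w[1]**2-DY**2
    if r2<0:return out
    r=np.sqrt(r2);q1=np.arctan2(w[1],w[0])-np.arctan2(DY,r);z=w[2]-Z0
    L2e=np.hypot(L2,E);g=np.arctan2(E,L2)
    c=(r*r+z*z-L1**2-L2e**2)/(2*L1*L2e)
    if abs(c)>1:return out
    k=np.arccos(c);q2=np.arctan2(r,z)-np.arctan2(L2e*np.sin(k),L1+L2e*np.cos(k));q3=k-g
    W=(Ro.from_euler('z',q1)*Ro.from_euler('y',q2+q3-np.pi/2)).inv()*R0
    e=W.as_euler('XYX')  # q4,q5 in[0,pi],q6
    for a in(-1,0,1):
        for b in(-1,0,1):
            q=np.array([q1,q2,q3,e[0]+2*np.pi*a,e[1],e[2]+2*np.pi*b])
            if np.all(q>=LO)&np.all(q<=HI):out.append(q)
    return out
def tool(psi,th,roll=0):
    """a: azimuth psi, depression th (deg). roll 0 -> jaw y horizontal, tool z = component downwards or so"""
    psi,th,roll=np.radians([psi,th,roll])
    a=np.array([np.cos(th)*np.cos(psi),np.cos(th)*np.sin(psi),-np.sin(th)])
    y=np.array([-np.sin(psi),np.cos(psi),0]);z=np.cross(a,y)
    return Ro.from_matrix(np.c_[a,y,z])*Ro.from_euler('x',roll)
E
python3 - <<'E'
from kin import *
import json
k=json.load(open('kd.json'))
for q,p in k[-2:]:
    P,R=fk(q);print(P-p, [ (s-q).round(4) for s in ik(P,R)])
h=.055
C=np.array([.577,-.012,h]);F=np.array([.5455,.298,.022+h])
for th in(15,20,25,30,40,50,60):
  for psi in range(-180,180,15):
    o=[]
    for G in(C,F):
      for roll in(0,180):
        R=tool(psi,th,roll);s=ik(G+.005*R.apply([1,0,0]),R);o.append(s[0].round(2) if s else None)
    if any(x is not None for x in o):print(th,psi,*['-' if x is None else x for x in o])
E
```

```text
[ 1.11022302e-16 -1.11022302e-16 -1.66533454e-16] [array([ 0., -0.,  0.,  0.,  0., -0.])]
[ 3.33066907e-16 -3.33066907e-16 -1.66533454e-16] [array([-0.,  0., -0., -0.,  0., -0.])]
15 -180 [-0.04  1.08  1.16 -0.05  2.21  1.53] [-0.04  1.08  1.16 -0.05  2.21 -1.61] [0.31 1.08 1.11 0.37 2.21 1.88] [ 0.31  1.08  1.11  0.37  2.21 -1.26]
15 -165 [ 0.05  1.07  1.19 -0.25  2.18  1.37] [ 0.05  1.07  1.19 -0.25  2.18 -1.77] [0.39 1.12 1.03 0.17 2.29 1.72] [ 0.39  1.12  1.03  0.17  2.29 -1.43]
15 -150 [ 0.14  1.03  1.26 -0.43  2.1   1.24] [ 0.14  1.03  1.26 -0.43  2.1  -1.9 ] [ 0.48  1.13  1.01 -0.05  2.31  1.52] [ 0.48  1.13  1.01 -0.05  2.31 -1.62]
15 -135 [ 0.23  0.98  1.37 -0.59  1.99  1.15] [ 0.23  0.98  1.37 -0.59  1.99 -2.  ] [ 0.57  1.12  1.04 -0.27  2.27  1.34] [ 0.57  1.12  1.04 -0.27  2.27 -1.81]
15 -120 [ 0.31  0.91  1.5  -0.74  1.86  1.09] [ 0.31  0.91  1.5  -0.74  1.86 -2.05] [ 0.66  1.07  1.12 -0.47  2.18  1.19] [ 0.66  1.07  1.12 -0.47  2.18 -1.96]
15 -105 [ 0.39  0.84  1.65 -0.89  1.72  1.06] [ 0.39  0.84  1.65 -0.89  1.72 -2.08] [ 0.74  1.01  1.24 -0.63  2.05  1.08] [ 0.74  1.
[... 21174 characters left out ...]
.19  2.32] [-0.31  0.44  1.85  0.47  1.19 -0.82] - [ 0.19  0.35  1.93  0.63  1.   -0.46]
60 120 [-0.27  0.49  1.77  0.38  1.29  2.17] [-0.27  0.49  1.77  0.38  1.29 -0.97] [0.2  0.42 1.84 0.55 1.13 2.52] [ 0.2   0.42  1.84  0.55  1.13 -0.62]
60 135 [-0.22  0.54  1.7   0.28  1.36  2.02] [-0.22  0.54  1.7   0.28  1.36 -1.13] [0.23 0.48 1.74 0.46 1.25 2.36] [ 0.23  0.48  1.74  0.46  1.25 -0.78]
60 150 [-0.16  0.57  1.65  0.18  1.42  1.86] [-0.16  0.57  1.65  0.18  1.42 -1.28] [0.27 0.53 1.66 0.37 1.35 2.21] [ 0.27  0.53  1.66  0.37  1.35 -0.94]
60 165 [-0.11  0.59  1.62  0.08  1.45  1.7 ] [-0.11  0.59  1.62  0.08  1.45 -1.45] [0.31 0.58 1.59 0.28 1.43 2.04] [ 0.31  0.58  1.59  0.28  1.43 -1.1 ]
```

```bash
cat > goal.py <<'E'
import sys
from kin import *
from workcell import bot
def goal(g,psi,th,roll=0,verbose=True,steps=12):
    """g: grasp point world; prints dp(cm) & rotation from present measured pose, and IK along path"""
    S=bot.read_state();R0=Ro.from_rotvec(S['tcp_rot']);p0=S['tool_pos']
    R=tool(psi,th,roll);p=np.array(g)+.005*R.apply([1,0,0])
    dp=R0.inv().apply(p-p0)*100;rv=(R0.inv()*R).as_rotvec()
    print('dp',dp.round(2),'rot',rv.round(3),'|dp|',np.linalg.norm(dp).round(1),'ang',np.degrees(np.linalg.norm(rv)).round(0),'t',S['time'].__round__(2),'F',S['wrist_force'].round(1),'w',round(float(S['width']),3))
    last=S['q']
    for s in np.linspace(0,1,steps+1)[1:]:
        pp=p0+s*(p-p0);RR=R0*Ro.from_rotvec(rv*s);k=ik(pp,RR)
        if not k:print('  no ik at',s.round(2));continue
        q=min(k,key=lambda q:np.abs(q-last).max());dj=np.abs(q-last).max();last=q
        if dj>.5:print('  jump',s.round(2),dj.round(2))
        w=pp-LT*RR.apply([1,0,0])
        if verbose and abs((s*4)%1)<.01:print('  ',s.round(2),q.round(2),'tcp',pp.round(3),'wrist',w.round(3))
if __name__=='__main__':
    a=[float(x) for x in sys.argv[1:]];goal(a[:3],*a[3:])
E
python3 - <<'E'
from h import *
t=np.load('top0.npz');P=pts('top',t['d'])
def box(n,u0,u1,v0,v1,z0):
    q=P[v0:v1,u0:u1].reshape(-1,3);q=q[q[:,2]>z0];print(n,q.min(0).round(3),q.max(0).round(3))
box('cab',40,210,10,125,.03);box('tape',225,265,130,168,.01);box('bottles',225,350,10,125,.02)
E
python3 goal.py .577 -.012 .055 -110 30 0
P='.577+.113'
python3 goal.py .60 .10 .16 -110 30 0
```

```text
cab [0.506 0.005 0.03 ] [1.154 0.664 1.012]
tape [0.506 0.005 0.01 ] [0.821 0.098 1.012]
bottles [ 0.506 -0.245  0.02 ] [1.154 0.12  1.012]
dp [ 13.62 -59.78  20.34] rot [ 0.933 -0.952 -1.041] |dp| 64.6 ang 97.0 t 1.27 F [ 1.4 -0.2 -1.5] w 0.998
   0.25 [ 0.67  0.35  1.49 -0.38  1.17  0.15] tcp [0.661 0.407 0.273] wrist [0.551 0.466 0.583]
   0.5 [ 0.62  0.4   1.61 -0.56  1.32  0.48] tcp [0.632 0.266 0.2  ] wrist [0.566 0.43  0.482]
   0.75 [ 0.5   0.52  1.68 -0.67  1.45  0.76] tcp [0.604 0.125 0.126] wrist [0.611 0.365 0.358]
   1.0 [ 0.33  0.72  1.68 -0.74  1.57  1.01] tcp [ 0.576 -0.016  0.052] wrist [0.674 0.255 0.219]
dp [  6.64 -46.29  17.14] rot [ 0.933 -0.952 -1.041] |dp| 49.8 ang 97.0 t 1.27 F [ 1.4 -0.2 -1.5] w 0.998
   0.25 [ 0.69  0.38  1.4  -0.38  1.24  0.16] tcp [0.667 0.435 0.3  ] wrist [0.557 0.494 0.609]
   0.5 [ 0.67  0.44  1.45 -0.54  1.44  0.46] tcp [0.644 0.322 0.252] wrist [0.577 0.486 0.535]
   0.75 [ 0.59  0.54  1.49 -0.63  1.63  0.71] tcp [0.621 0.209 0.205] wrist [0.629 0.449 0.437]
   1.0 [ 0.45  0.68  1.49 -0.67  1.8   0.94] tcp [0.599 0.096 0.158] wrist [0.697 0.367 0.324]
```

```bash
python3 - <<'E'
from h import *
t=np.load('top0.npz');P=pts('top',t['d']);P[t['d']<.1]=np.nan
def box(n,u0,u1,v0,v1,z0):
    q=P[v0:v1,u0:u1].reshape(-1,3);q=q[q[:,2]>z0];print(n,np.nanpercentile(q,1,axis=0).round(3),np.nanpercentile(q,99,axis=0).round(3))
box('cab',40,210,10,125,.03);box('cabtop',60,180,20,70,.03);box('tape',225,265,130,168,.01)
box('strapL',118,145,215,245,.045);box('strapR',165,195,235,265,.045)
E
```

```text
cab [0.85  0.177 0.038] [1.151 0.637 0.242]
cabtop [0.911 0.201 0.236] [1.033 0.475 0.243]
tape [0.746 0.025 0.01 ] [0.812 0.094 0.069]
strapL [0.551 0.354 0.046] [0.565 0.368 0.055]
strapR [0.528 0.231 0.046] [0.542 0.245 0.055]
```

```bash
python3 goal.py .6155 .094 .125 -110 30 0
```

```text
dp [ 10.3  -47.13  18.09] rot [ 0.933 -0.952 -1.041] |dp| 51.5 ang 97.0 t 1.27 F [ 1.4 -0.2 -1.5] w 0.998
   0.25 [ 0.69  0.39  1.4  -0.38  1.22  0.16] tcp [0.671 0.433 0.291] wrist [0.561 0.493 0.6  ]
   0.5 [ 0.66  0.46  1.46 -0.54  1.42  0.46] tcp [0.652 0.319 0.235] wrist [0.585 0.483 0.517]
   0.75 [ 0.57  0.58  1.48 -0.63  1.6   0.72] tcp [0.633 0.204 0.179] wrist [0.64  0.444 0.411]
   1.0 [ 0.44  0.74  1.47 -0.67  1.76  0.96] tcp [0.614 0.09  0.122] wrist [0.713 0.361 0.289]
```

```bash
python3 -m creep '[{"grip":8.5,"dp":[0.7,-3.2,1.2],"rotation":[0.062,-0.063,-0.07]},{"grip":8.5,"dp":[1.4,-6.4,2.4],"rotation":[0.125,-0.127,-0.14]},{"grip":8.5,"dp":[2.1,-9.6,3.6],"rotation":[0.187,-0.19,-0.21]},{"grip":8.5,"dp":[2.8,-12.8,4.8],"rotation":[0.25,-0.254,-0.28]},{"grip":8.5,"dp":[3.5,-16,6],"rotation":[0.31,-0.317,-0.35]}]'; python3 goal.py .6155 .094 .125 -110 30 0
```

```text
time: 1.68
tool_pos: [0.6642, 0.3977, 0.2759]
tcp_rot: [0.666, 0.993, -0.83]
wrist_force: [-0.0, 1.0, -0.7]
width: 0.998
dp [ 21.36 -22.13  16.17] rot [ 0.616 -0.635 -0.695] |dp| 34.7 ang 64.0 t 1.68 F [-0.   1.  -0.7] w 0.998
   0.25 [ 0.66  0.46  1.45 -0.55  1.42  0.46] tcp [0.652 0.321 0.238] wrist [0.585 0.485 0.52 ]
   0.5 [ 0.61  0.53  1.48 -0.61  1.55  0.64] tcp [0.639 0.244 0.199] wrist [0.619 0.463 0.45 ]
   0.75 [ 0.54  0.63  1.48 -0.65  1.66  0.8 ] tcp [0.627 0.167 0.161] wrist [0.663 0.422 0.372]
   1.0 [ 0.44  0.74  1.47 -0.67  1.76  0.96] tcp [0.614 0.09  0.122] wrist [0.713 0.361 0.289]
```

Tracking is good.

```bash
python3 -m creep '[{"grip":8.5,"dp":[2.1,-2.2,1.6],"rotation":[0.062,-0.063,-0.07]},{"grip":8.5,"dp":[4.3,-4.4,3.2],"rotation":[0.123,-0.127,-0.139]},{"grip":8.5,"dp":[6.4,-6.6,4.8],"rotation":[0.185,-0.19,-0.208]},{"grip":8.5,"dp":[8.5,-8.8,6.5],"rotation":[0.246,-0.254,-0.278]},{"grip":8.5,"dp":[10.7,-11,8.1],"rotation":[0.308,-0.317,-0.347]}]'; python3 goal.py .6155 .094 .125 -110 30 0 0
```

```text
time: 2.1
tool_pos: [0.6404, 0.2447, 0.1987]
tcp_rot: [0.604, 0.705, -1.368]
wrist_force: [0.1, -0.0, -0.6]
width: 0.998
dp [15.72 -4.26  6.28] rot [ 0.309 -0.318 -0.349] |dp| 17.5 ang 32.0 t 2.1 F [ 0.1 -0.  -0.6] w 0.998
```

```bash
python3 -m creep '[{"grip":8.5,"dp":[3,-0.8,1.2],"rotation":[0.062,-0.064,-0.07]},{"grip":8.5,"dp":[6,-1.7,2.4],"rotation":[0.124,-0.127,-0.14]},{"grip":8.5,"dp":[9.4,-2.5,3.7],"rotation":[0.186,-0.191,-0.21]},{"grip":8.5,"dp":[12.5,-3.4,5],"rotation":[0.248,-0.255,-0.28]},{"grip":8.5,"dp":[15.7,-4.2,6.3],"rotation":[0.309,-0.318,-0.349]}]';python3 -m creep '[{"grip":8.5,"dp":[0,0,0],"rotation":[0,0,0]}]'; python3 goal.py .577 -.0125 .055 -110 30 0; python3 - <<'E'
from h import *
for n in('top','side'):
    p,d=bot.read_camera(n);cv2.imwrite(f'pics/{n}1.png',p[:,:,::-1]);np.savez(f'{n}1.npz',p=p,d=d)
E
```

```text
time: 2.52
tool_pos: [0.615, 0.0902, 0.1217]
tcp_rot: [0.5, 0.352, -1.87]
wrist_force: [0.4, -0.7, -1.0]
width: 0.996
time: 2.6
tool_pos: [0.6129, 0.0845, 0.1156]
tcp_rot: [0.489, 0.354, -1.878]
wrist_force: [0.0, 0.3, -1.0]
width: 0.992
dp [12.49  0.06 -0.18] rot [0.006 0.008 0.009] |dp| 12.5 ang 1.0 t 2.6 F [ 0.   0.3 -1. ] w 0.992
   0.25 [ 0.41  0.74  1.53 -0.69  1.71  0.97] tcp [0.604 0.059 0.1  ] wrist [0.705 0.331 0.265]
   0.5 [ 0.38  0.73  1.58 -0.7   1.67  0.98] tcp [0.594 0.034 0.084] wrist [0.695 0.306 0.25 ]
   0.75 [ 0.35  0.72  1.63 -0.72  1.62  1.  ] tcp [0.585 0.009 0.068] wrist [0.685 0.28  0.235]
   1.0 [ 0.33  0.72  1.68 -0.74  1.57  1.01] tcp [ 0.576 -0.017  0.052] wrist [0.674 0.255 0.219]
```

View pics/top1.png

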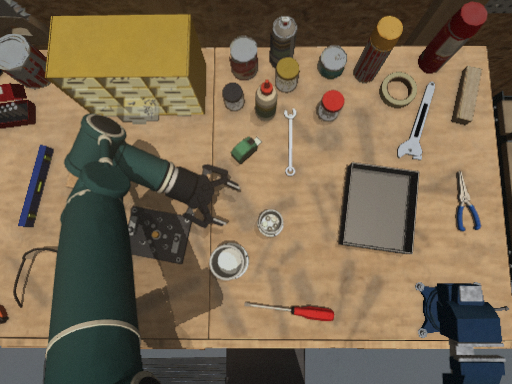

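View pics/side1.png

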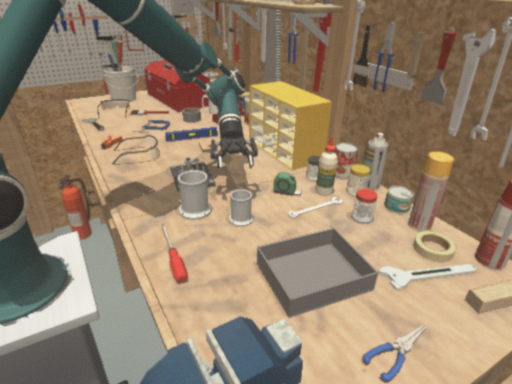

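The top view shows the open fingers at about (237,186) and (225,221), facing the small cup at (270,223) and clear of the big cup. The side view agrees. I'll go in straight.

```bash
python3 -m creep '[{"grip":8.5,"dp":[2.5,0,0],"rotation":[0,0,0]},{"grip":8.5,"dp":[5,0,-0.1],"rotation":[0,0,0]},{"grip":8.5,"dp":[7.5,0,-0.1],"rotation":[0,0,0]},{"grip":8.5,"dp":[9.5,0,-0.1],"rotation":[0,0,0]}]';python3 -m creep '[{"grip":8.5,"dp":[0,0,0],"rotation":[0,0,0]}]'; python3 goal.py .577 -.0125 .055 -110 30 0 0; python3 - <<'E'
from h import *
for n in('top','side'):
    p,d=bot.read_camera(n);np.savez(f'{n}2.npz',p=p,d=d)
    u=proj(n,[.577,-.012,.05])[0];crop(n,p,u[0],u[1],40,7,f'pics/{n}2c.png')
E
```

```text
time: 3.03
tool_pos: [0.5882, 0.0147, 0.0749]
tcp_rot: [0.505, 0.356, -1.863]
wrist_force: [-0.7, -0.1, 1.2]
width: 0.997
time: 3.12
tool_pos: [0.586, 0.0127, 0.0735]
tcp_rot: [0.5, 0.357, -1.868]
wrist_force: [-1.5, 0.2, 0.2]
width: 0.996
dp [ 3.75  0.02 -0.26] rot [ 0.005 -0.002 -0.   ] |dp| 3.8 ang 0.0 t 3.12 F [-1.5  0.2  0.2] w 0.996
```

View pics/top2c.png

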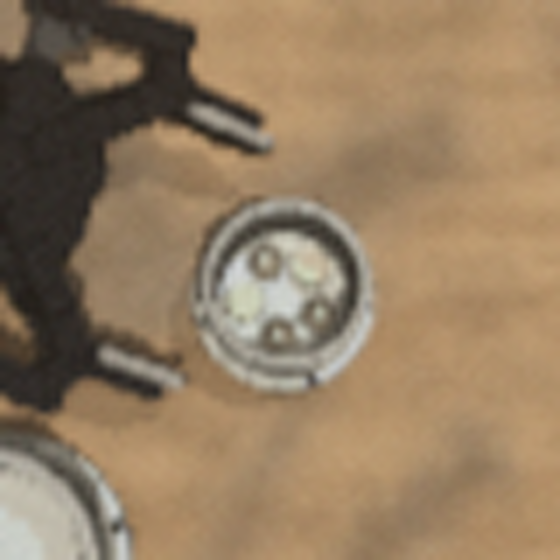

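View pics/side2c.png

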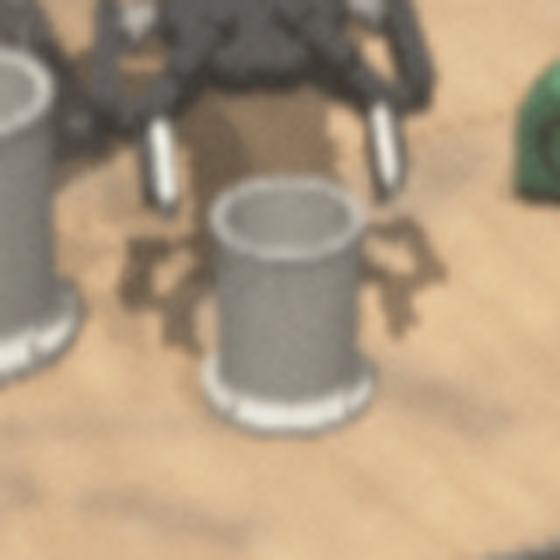

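```bash
python3 -m creep '[{"grip":8.5,"dp":[1.5,0,-0.1],"rotation":[0,0,0]},{"grip":8.5,"dp":[3,0,-0.2],"rotation":[0,0,0]},{"grip":8.5,"dp":[3.7,0,-0.2],"rotation":[0,0,0]},{"grip":8.5,"dp":[3.7,0,-0.2],"rotation":[0,0,0]}]'; python3 goal.py .577 -.0125 .055 -110 30 0 0; python3 - <<'E'
from h import *
for n in('top','side'):
    p,d=bot.read_camera(n);np.savez(f'{n}3.npz',p=p,d=d)
    u=proj(n,[.577,-.012,.05])[0];crop(n,p,u[0],u[1],32,7,f'pics/{n}3c.png')
a=[cv2.imread(f'pics/{n}3c.png') for n in('top','side')];cv2.imwrite('pics/both3.png',cv2.resize(np.hstack(a),(800,400)))
E
```

```text
time: 3.55
tool_pos: [0.5758, -0.0164, 0.0528]
tcp_rot: [0.499, 0.356, -1.868]
wrist_force: [-1.0, -0.5, -0.1]
width: 0.994
dp [ 0.03 -0.02 -0.01] rot [ 0.005 -0.001  0.   ] |dp| 0.0 ang 0.0 t 3.55 F [-1.  -0.5 -0.1] w 0.994
```

View pics/both3.png

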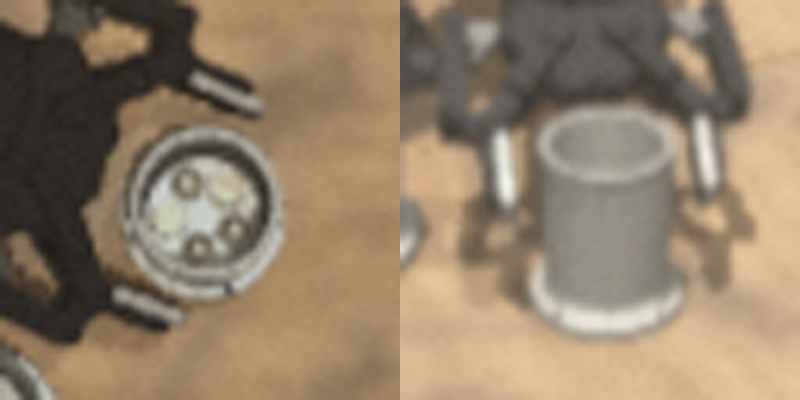

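```bash
python3 -m creep '[{"grip":8.5,"dp":[0.3,0,0],"rotation":[0,0,0]},{"grip":7,"dp":[0.3,0,0],"rotation":[0,0,0]},{"grip":6,"dp":[0.3,0,0],"rotation":[0,0,0]},{"grip":5,"dp":[0.3,0,0],"rotation":[0,0,0]},{"grip":5,"dp":[0.3,0,0],"rotation":[0,0,0]}]' 70;python3 -m creep '[{"grip":5,"dp":[0,0,0],"rotation":[0,0,0]},{"grip":5,"dp":[0,0,0],"rotation":[0,0,0]},{"grip":5,"dp":[0,0,0],"rotation":[0,0,0]},{"grip":5,"dp":[0,0,0],"rotation":[0,0,0]}]'; python3 - <<'E'
from h import *
for n in('top','side'):
    p,d=bot.read_camera(n);np.savez(f'{n}4.npz',p=p,d=d)
    u=proj(n,[.577,-.012,.05])[0];crop(n,p,u[0],u[1],32,7,f'pics/{n}4c.png')
a=[cv2.imread(f'pics/{n}4c.png') for n in('top','side')];cv2.imwrite('pics/both4.png',cv2.resize(np.hstack(a),(800,400)))
E
```

```text
time: 4.07
tool_pos: [0.5768, -0.0172, 0.053]
tcp_rot: [0.502, 0.354, -1.866]
wrist_force: [-0.2, 1.7, 4.1]
width: 0.686
time: 4.4
tool_pos: [0.5768, -0.0172, 0.0529]
tcp_rot: [0.502, 0.354, -1.866]
wrist_force: [-1.0, 2.9, 4.0]
width: 0.686
```

View pics/both4.png

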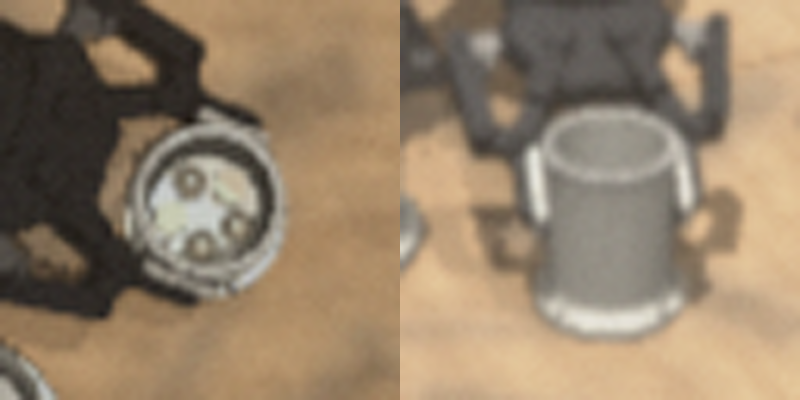

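Both views show the pads closed on opposite sides of the body, below the rim, at 58.6 mm opening. Grip is good. I'll lift and carry it to the tray.

```bash
python3 goal.py .59 -.06 .16 -105 30 0 0; python3 - <<'E'
from kin import *
T=np.array([.617,-.315,.14])
for psi in(-120,-110,-100,-90,-80):
  for th in(20,10):
    for roll in(0,-180,180):
      R=tool(psi,th,roll);s=ik(T+.005*R.apply([1,0,0]),R)
      print(psi,th,roll,s[0].round(2) if s else '-')
E
```

```text
dp [-1.79  2.72 11.05] rot [-0.041 -0.003  0.073] |dp| 11.5 ang 5.0 t 4.5 F [-1.2  3.8  5.2] w 0.686
-120 20 0 [-0.09  0.75  1.54 -1.03  1.64  0.82]
-120 20 -180 [-0.09  0.75  1.54 -1.03  1.64 -2.32]
-120 20 180 [-0.09  0.75  1.54 -1.03  1.64 -2.32]
-120 10 0 [-0.08  0.83  1.52 -1.13  1.75  0.86]
-120 10 -180 [-0.08  0.83  1.52 -1.13  1.75 -2.28]
-120 10 180 [-0.08  0.83  1.52 -1.13  1.75 -2.28]
-110 20 0 [-0.07  0.68  1.67 -1.13  1.52  0.82]
-110 20 -180 [-0.07  0.68  1.67 -1.13  1.52 -2.33]
-110 20 180 [-0.07  0.68  1.67 -1.13  1.52 -2.33]
-110 10 0 [-0.05  0.76  1.66 -1.23  1.63  0.88]
-110 10 -180 [-0.05  0.76  1.66 -1.23  1.63 -2.26]
-110 10 180 [-0.05  0.76  1.66 -1.23  1.63 -2.26]
-100 20 0 [-0.05  0.6   1.8  -1.25  1.39  0.83]
-100 20 -180 [-0.05  0.6   1.8  -1.25  1.39 -2.31]
-100 20 180 [-0.05  0.6   1.8  -1.25  1.39 -2.31]
-100 10 0 -
-100 10 -180 -
-100 10 180 -
-90 20 0 -
-90 20 -180 -
-90 20 180 -
-90 10 0 -
-90 10 -180 -
-90 10 180 -
-80 20 0 -
-80 20 -180 -
-80 20 180 -
-80 10 0 -
-80 10 -180 -
-80 10 180 -
```

```bash
python3 - <<'E'
from h import *
t=np.load('top0.npz');P=pts('top',t['d'])
print(P[100:108:4,325:338:4].round(3).tolist())
E
python3 -m creep '[{"grip":5,"dp":[-0.5,0,1],"rotation":[0,0,0]},{"grip":5,"dp":[-0.9,0.5,3],"rotation":[0,0,0.02]},{"grip":5,"dp":[-1.3,1.2,6],"rotation":[-0.02,0,0.04]},{"grip":5,"dp":[-1.6,2,9],"rotation":[-0.03,0,0.06]},{"grip":5,"dp":[-1.8,2.7,11],"rotation":[-0.04,0,0.07]}]'; python3 goal.py .60 -.335 .17 -120 20 0
```

```text
[[[0.898, -0.157, 0.086], [0.898, -0.168, 0.085], [0.899, -0.179, 0.083], [0.899, -0.189, 0.084]], [[0.887, -0.157, 0.085], [0.886, -0.167, 0.088], [0.888, -0.179, 0.083], [0.887, -0.189, 0.085]]]
time: 4.92
tool_pos: [0.5887, -0.065, 0.1581]
tcp_rot: [0.482, 0.37, -1.787]
wrist_force: [0.0, 0.4, -2.7]
width: 0.688
dp [22.14  8.01 14.09] rot [ 0.111 -0.177 -0.235] |dp| 27.4 ang 18.0 t 4.92 F [ 0.   0.4 -2.7] w 0.688
   0.25 [ 0.17  0.56  1.72 -0.89  1.59  0.84] tcp [ 0.591 -0.134  0.161] wrist [0.687 0.146 0.316]
   0.5 [ 0.07  0.59  1.69 -0.94  1.6   0.82] tcp [ 0.593 -0.202  0.163] wrist [0.71  0.077 0.305]
   0.75 [-0.03  0.63  1.65 -0.99  1.62  0.81] tcp [ 0.595 -0.271  0.166] wrist [0.732 0.006 0.294]
   1.0 [-0.12  0.69  1.58 -1.05  1.63  0.79] tcp [ 0.598 -0.339  0.168] wrist [ 0.754 -0.068  0.282]
```

```bash
python3 -m creep '[{"grip":5,"dp":[1.5,0.5,1],"rotation":[0.01,-0.015,-0.02]},{"grip":5,"dp":[4.4,1.6,2.8],"rotation":[0.025,-0.04,-0.05]},{"grip":5,"dp":[7.4,2.7,4.7],"rotation":[0.04,-0.06,-0.08]},{"grip":5,"dp":[10.3,3.7,6.6],"rotation":[0.05,-0.08,-0.11]},{"grip":5,"dp":[13.3,4.8,8.4],"rotation":[0.065,-0.105,-0.14]}]'; python3 -m creep '[{"grip":5,"dp":[2.9,1.1,1.9],"rotation":[0.015,-0.025,-0.03]},{"grip":5,"dp":[5.6,2.1,3.7],"rotation":[0.03,-0.045,-0.06]},{"grip":5,"dp":[7.6,2.8,5],"rotation":[0.04,-0.06,-0.09]},{"grip":5,"dp":[8.4,3.1,5.5],"rotation":[0.045,-0.07,-0.095]},{"grip":5,"dp":[8.4,3.1,5.5],"rotation":[0.045,-0.07,-0.095]}]'; python3 goal.py .60 -.335 .14 -120 12 -179;python3 goal.py .60 -.335 .17 -120 20 0 0; python3 - <<'E'
from h import *
for n in('top','side'):
    p,d=bot.read_camera(n);np.savez(f'{n}5.npz',p=p,d=d);cv2.imwrite(f'pics/{n}5.png',p[:,:,::-1])
E
```

```text
time: 5.33
tool_pos: [0.5934, -0.2299, 0.1619]
tcp_rot: [0.414, 0.279, -1.958]
wrist_force: [0.7, -0.6, -2.6]
width: 0.685
time: 5.75
tool_pos: [0.5804, -0.3342, 0.1767]
tcp_rot: [0.366, 0.214, -2.074]
wrist_force: [-0.6, 0.4, -2.0]
width: 0.687
dp [ 0.89  1.75 -3.69] rot [-3.115 -0.009 -0.221] |dp| 4.2 ang 179.0 t 5.75 F [-0.6  0.4 -2. ] w 0.687
   0.25 [-0.13  0.7   1.57 -1.03  1.68  0.01] tcp [ 0.585 -0.335  0.167] wrist [ 0.758 -0.071  0.275]
   0.5 [-0.12  0.75  1.54 -1.05  1.72 -0.75] tcp [ 0.589 -0.337  0.158] wrist [ 0.77  -0.072  0.249]
   0.75 [-0.12  0.79  1.54 -1.09  1.73 -1.51] tcp [ 0.593 -0.338  0.148] wrist [ 0.77  -0.065  0.224]
   1.0 [-0.11  0.79  1.57 -1.12  1.7  -2.26] tcp [ 0.598 -0.339  0.139] wrist [ 0.761 -0.057  0.208]
dp [-0.14  1.74 -0.95] rot [ 0.001 -0.002  0.005] |dp| 2.0 ang 0.0 t 5.75 F [-0.6  0.4 -2. ] w 0.687
```

View pics/top5.png

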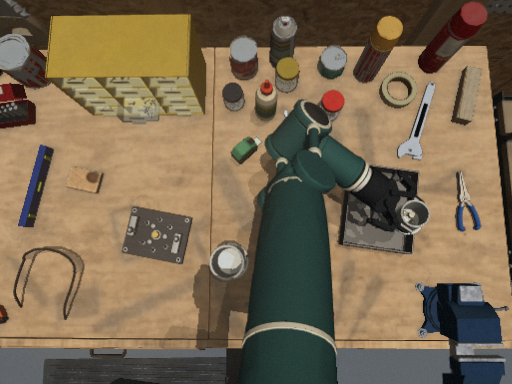

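View pics/side5.png

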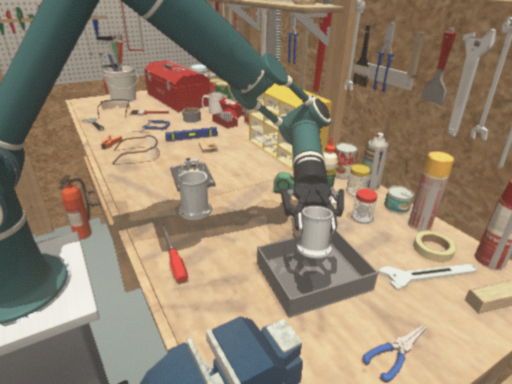

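```bash
python3 - <<'E'
from kin import *
from workcell import bot
S=bot.read_state();R0=Ro.from_rotvec(S['tcp_rot'])
u0=R0.inv().apply(tool(-120,30).apply(Ro.identity().apply([0,0,0])))
# cup axis in tool frame: gripped at theta=30 roll0
ut=tool(0,30).inv().apply([0,0,1]);print('u in tool',ut.round(2),'u now',R0.apply(ut).round(2))
R1=tool(-120,12,-179);rv=(R0.inv()*R1).as_rotvec()
for s in np.linspace(0,1,9):
    u=(R0*Ro.from_rotvec(rv*s)).apply(ut);print(s,u.round(2),'elev',np.degrees(np.arcsin(u[2])).round(0))
E
```

```text
u in tool [-0.5   0.    0.87] u now [0.09 0.15 0.99]
0.0 [0.09 0.15 0.99] elev 80.0
0.125 [ 0.39 -0.01  0.92] elev 67.0
0.25 [ 0.67 -0.11  0.73] elev 47.0
0.375 [ 0.88 -0.13  0.46] elev 27.0
0.5 [ 0.99 -0.09  0.13] elev 7.0
0.625 [ 0.98  0.03 -0.2 ] elev -12.0
0.75 [ 0.85  0.19 -0.48] elev -29.0
0.875 [ 0.63  0.38 -0.67] elev -42.0
1.0 [ 0.35  0.57 -0.74] elev -48.0
```

```bash
python3 -m creep '[{"grip":5,"dp":[0,0.2,-0.3],"rotation":[-0.08,0,-0.006]},{"grip":5,"dp":[0.1,0.3,-0.6],"rotation":[-0.2,0,-0.014]},{"grip":5,"dp":[0.15,0.4,-0.8],"rotation":[-0.32,0,-0.023]},{"grip":5,"dp":[0.2,0.5,-1],"rotation":[-0.44,0,-0.03]},{"grip":5,"dp":[0.25,0.5,-1.1],"rotation":[-0.56,0,-0.04]}]'; python3 goal.py .60 -.335 .14 -120 12 -179 0; python3 -m creep '[{"grip":5,"dp":[0,0,0],"rotation":[-0.12,0,-0.008]},{"grip":5,"dp":[0,0,0],"rotation":[-0.24,0,-0.016]},{"grip":5,"dp":[0,0,0],"rotation":[-0.36,0,-0.025]},{"grip":5,"dp":[0,0,0],"rotation":[-0.48,0,-0.033]},{"grip":5,"dp":[0,0,0],"rotation":[-0.6,0,-0.04]}]'; python3 goal.py .60 -.335 .14 -120 12 -179 0
```

```text
time: 6.27
tool_pos: [0.5874, -0.3306, 0.166]
tcp_rot: [0.013, 0.789, -1.944]
wrist_force: [-0.1, 0.3, -2.8]
width: 0.686
dp [ 1.09  2.47 -1.35] rot [-2.548e+00  1.000e-03 -1.810e-01] |dp| 3.0 ang 146.0 t 6.27 F [-0.1  0.3 -2.8] w 0.686
time: 6.68
tool_pos: [0.5875, -0.3305, 0.1662]
tcp_rot: [-0.365, 1.349, -1.674]
wrist_force: [0.4, 0.1, -3.4]
width: 0.688
dp [0.99 2.85 0.28] rot [-1.948  0.004 -0.139] |dp| 3.0 ang 112.0 t 6.68 F [ 0.4  0.1 -3.4] w 0.688
```

```bash
python3 -m creep '[{"grip":5,"dp":[0.1,0.3,0],"rotation":[-0.12,0,-0.008]},{"grip":5,"dp":[0.2,0.6,0],"rotation":[-0.24,0,-0.016]},{"grip":5,"dp":[0.3,0.9,0],"rotation":[-0.36,0,-0.025]},{"grip":5,"dp":[0.4,1.2,0],"rotation":[-0.48,0,-0.033]},{"grip":5,"dp":[0.5,1.5,0],"rotation":[-0.6,0,-0.04]}]'; python3 goal.py .60 -.335 .14 -120 12 -179 0; python3 - <<'E'
from h import *
p,d=bot.read_camera('side');crop('side',p,320,240,60,6,'pics/p6.png')
E
```

```text
time: 7.1
tool_pos: [0.592, -0.3342, 0.1513]
tcp_rot: [-0.737, 1.841, -1.267]
wrist_force: [-0.5, -0.6, -2.8]
width: 0.687
dp [0.44 0.97 0.98] rot [-1.348  0.006 -0.097] |dp| 1.4 ang 77.0 t 7.1 F [-0.5 -0.6 -2.8] w 0.687
```

View pics/p6.png

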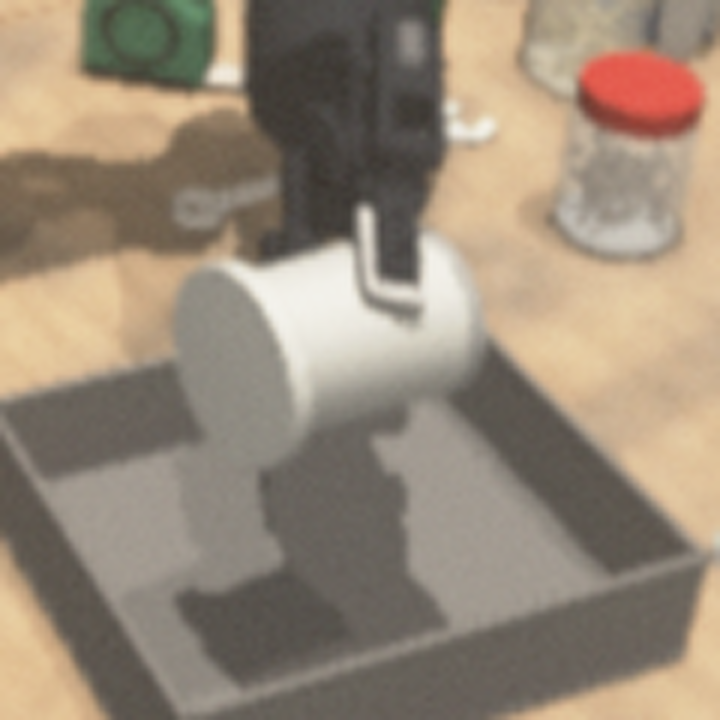

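The side crop shows the cup roughly level over the tray, with its mouth at about (470,310) in the crop and inside the walls. Nothing has come out yet, so I'll keep rolling.

```bash
python3 -m creep '[{"grip":5,"dp":[0.1,0.2,0.2],"rotation":[-0.1,0,-0.008]},{"grip":5,"dp":[0.2,0.4,0.4],"rotation":[-0.2,0,-0.016]},{"grip":5,"dp":[0.3,0.6,0.6],"rotation":[-0.3,0,-0.024]},{"grip":5,"dp":[0.4,0.8,0.8],"rotation":[-0.4,0,-0.032]},{"grip":5,"dp":[0.4,1,1],"rotation":[-0.5,0,-0.04]}]'; python3 -m creep '[{"grip":5,"dp":[0,0,0],"rotation":[-0.1,0,-0.008]},{"grip":5,"dp":[0,0,0],"rotation":[-0.2,0,-0.016]},{"grip":5,"dp":[0,0,0],"rotation":[-0.3,0,-0.024]},{"grip":5,"dp":[0,0,0],"rotation":[-0.4,0,-0.032]},{"grip":5,"dp":[0,0,0],"rotation":[-0.5,0,-0.04]}]'; python3 goal.py .60 -.335 .14 -120 12 -179 0; python3 - <<'E'
from h import *
p,d=bot.read_camera('side');crop('side',p,320,250,60,5,'pics/p7s.png')
p,d=bot.read_camera('top');crop('top',p,385,215,60,5,'pics/p7t.png')
E
```

```text
time: 7.57
tool_pos: [0.5977, -0.3395, 0.139]
tcp_rot: [-1.036, 2.177, -0.833]
wrist_force: [0.7, 0.4, -3.1]
width: 0.687
time: 7.98
tool_pos: [0.5978, -0.3395, 0.1393]
tcp_rot: [-1.314, 2.432, -0.301]
wrist_force: [-0.1, 0.9, -2.6]
width: 0.684
dp [0.   0.04 0.02] rot [-0.353 -0.001 -0.017] |dp| 0.0 ang 20.0 t 7.98 F [-0.1  0.9 -2.6] w 0.684
```

View pics/p7s.png

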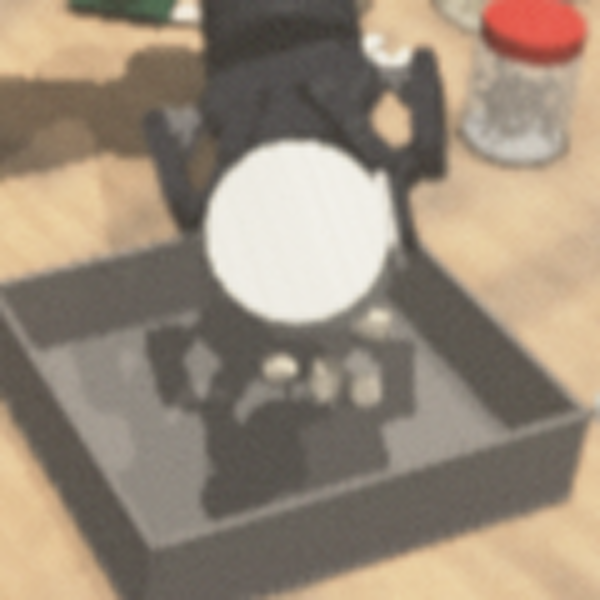

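View pics/p7t.png

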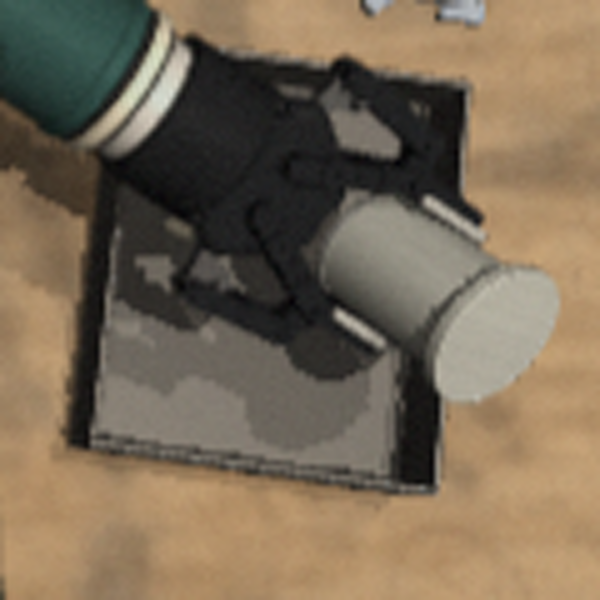

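At least four pieces are in the tray at side-crop (280,368), (325,380), (367,387) and (378,320). I'll finish the roll, tip a bit steeper and jiggle it.

```bash
python3 -m creep '[{"grip":5,"dp":[0,0,0],"rotation":[-0.12,0,-0.006]},{"grip":5,"dp":[0,0,0],"rotation":[-0.24,0,-0.012]},{"grip":5,"dp":[0,0,0],"rotation":[-0.35,0,-0.017]},{"grip":5,"dp":[0,0,0],"rotation":[-0.35,0.05,-0.017]},{"grip":5,"dp":[0,0,0],"rotation":[-0.35,0.1,-0.017]}]'; python3 goal.py .60 -.335 .135 -120 5 -179; 
```

```text
time: 8.5
tool_pos: [0.5981, -0.3402, 0.1411]
tcp_rot: [-1.487, 2.644, 0.048]
wrist_force: [-0.4, -0.6, -2.1]
width: 0.686
dp [0.03 0.11 0.65] rot [-0.01   0.022 -0.022] |dp| 0.7 ang 2.0 t 8.5 F [-0.4 -0.6 -2.1] w 0.686
   0.25 [-0.1   0.85  1.54 -1.17  1.78 -2.23] tcp [ 0.598 -0.34   0.139] wrist [ 0.768 -0.055  0.174]
   0.5 [-0.1   0.85  1.54 -1.18  1.78 -2.23] tcp [ 0.598 -0.34   0.138] wrist [ 0.767 -0.054  0.171]
   0.75 [-0.1   0.86  1.55 -1.18  1.78 -2.23] tcp [ 0.598 -0.34   0.136] wrist [ 0.765 -0.053  0.167]
   1.0 [-0.1   0.86  1.55 -1.19  1.78 -2.23] tcp [ 0.598 -0.339  0.135] wrist [ 0.764 -0.051  0.164]
```

```bash
python3 -m creep '[{"grip":5,"dp":[0,0,-1],"rotation":[0,0,0]},{"grip":5,"dp":[0,0,0],"rotation":[0,0,0]},{"grip":5,"dp":[0,0,-1],"rotation":[0.1,0,0]},{"grip":5,"dp":[0,0,0],"rotation":[0,0,0]},{"grip":5,"dp":[0,0,0],"rotation":[0,0,0]}]';python3 -m creep '[{"grip":5,"dp":[0,0,0],"rotation":[0,0,0]},{"grip":5,"dp":[0,0,0],"rotation":[0,0,0]},{"grip":5,"dp":[0,0,0],"rotation":[0,0,0]}]'; python3 - <<'E'
from h import *
p,d=bot.read_camera('side');crop('side',p,320,250,60,5,'pics/p8s.png')
p,d=bot.read_camera('top');crop('top',p,385,215,60,5,'pics/p8t.png')
a=[cv2.imread(f'pics/p8{n}.png') for n in('s','t')];cv2.imwrite('pics/both8.png',cv2.resize(np.hstack(a),(800,400)))
E
```

```text
time: 8.92
tool_pos: [0.5975, -0.3408, 0.1389]
tcp_rot: [-1.487, 2.644, 0.061]
wrist_force: [-0.2, 0.0, -2.7]
width: 0.683
time: 9.17
tool_pos: [0.5973, -0.3412, 0.1398]
tcp_rot: [-1.486, 2.646, 0.056]
wrist_force: [-0.2, -0.5, -1.8]
width: 0.681
```

View pics/p8s.png

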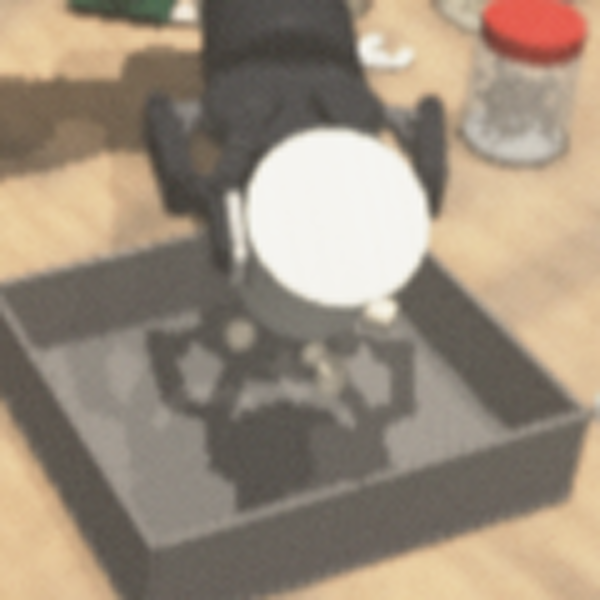

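```bash
python3 -m creep '[{"grip":5,"dp":[0,0,-0.6],"rotation":[0.12,-0.03,0]},{"grip":5,"dp":[0,0,-1.2],"rotation":[0.24,-0.06,0]},{"grip":5,"dp":[0,0,-1.8],"rotation":[0.36,-0.1,0]},{"grip":5,"dp":[0,0,-2.4],"rotation":[0.48,-0.12,0]},{"grip":5,"dp":[0,0,-3],"rotation":[0.6,-0.12,0]}]'; python3 -m creep '[{"grip":5,"dp":[0,0,0],"rotation":[0.12,0,0]},{"grip":5,"dp":[0,0,0],"rotation":[0.24,0,0]},{"grip":5,"dp":[0,0,0],"rotation":[0.36,0,0]},{"grip":5,"dp":[0,0,0],"rotation":[0.48,0,0]},{"grip":5,"dp":[0,0,0],"rotation":[0.6,0,0]}]';  python3 -m creep '[{"grip":5,"dp":[0,0,0],"rotation":[0.12,0,0]},{"grip":5,"dp":[0,0,0],"rotation":[0.24,0,0]},{"grip":5,"dp":[0,0,0],"rotation":[0.36,0,0]},{"grip":5,"dp":[0,0,0],"rotation":[0.48,0,0]},{"grip":5,"dp":[0,0,0],"rotation":[0.6,0,0]}]'; python3 goal.py .60 -.335 .17 -115 25 0 ; python3 - <<'E'
from h import *
p,d=bot.read_camera('side');crop('side',p,320,250,60,5,'pics/p9s.png')
E
```

```text
time: 9.68
tool_pos: [0.5954, -0.3441, 0.1711]
tcp_rot: [-1.222, 2.265, -0.582]
wrist_force: [0.5, 0.3, -2.0]
width: 0.683
time: 10.1
tool_pos: [0.5949, -0.3439, 0.1694]
tcp_rot: [-0.912, 1.879, -1.153]
wrist_force: [0.5, -0.1, -2.3]
width: 0.681
time: 10.52
tool_pos: [0.5949, -0.3439, 0.1694]
tcp_rot: [-0.568, 1.396, -1.59]
wrist_force: [0.0, 0.7, -1.9]
width: 0.684
dp [-0.53  0.27 -0.03] rot [1.28  0.137 0.198] |dp| 0.6 ang 75.0 t 10.52 F [ 0.   0.7 -1.9] w 0.684
   0.25 [-0.12  0.71  1.58 -1.09  1.67 -0.18] tcp [ 0.596 -0.343  0.169] wrist [ 0.755 -0.065  0.262]
   0.5 [-0.12  0.68  1.59 -1.06  1.63  0.12] tcp [ 0.596 -0.342  0.169] wrist [ 0.75  -0.067  0.28 ]
   0.75 [-0.12  0.65  1.62 -1.04  1.57  0.43] tcp [ 0.597 -0.34   0.168] wrist [ 0.74  -0.067  0.296]
   1.0 [-0.12  0.61  1.65 -1.04  1.52  0.75] tcp [ 0.598 -0.339  0.168] wrist [ 0.726 -0.065  0.309]
```

View pics/p9s.png

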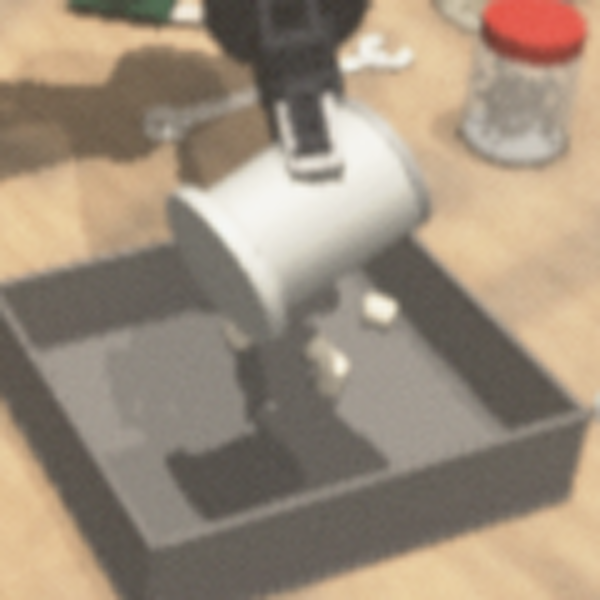

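```bash
python3 -m creep '[{"grip":5,"dp":[0,0,0],"rotation":[0.12,0.013,0.02]},{"grip":5,"dp":[0,0,0],"rotation":[0.24,0.026,0.04]},{"grip":5,"dp":[0,0,0],"rotation":[0.36,0.04,0.06]},{"grip":5,"dp":[-0.2,0,0],"rotation":[0.48,0.052,0.08]},{"grip":5,"dp":[-0.3,0,0],"rotation":[0.6,0.065,0.1]}]'; python3 goal.py .60 -.335 .17 -115 28 0 0; python3 -m creep '[{"grip":5,"dp":[0,0,0],"rotation":[0.12,0.014,0.02]},{"grip":5,"dp":[0,0,0],"rotation":[0.24,0.026,0.04]},{"grip":5,"dp":[0,0,0],"rotation":[0.36,0.04,0.06]},{"grip":5,"dp":[0,0,0],"rotation":[0.48,0.052,0.08]},{"grip":5,"dp":[0,0,0],"rotation":[0.6,0.065,0.1]}]';python3 -m creep '[{"grip":5,"dp":[0,0,0],"rotation":[0.08,0.04,0]},{"grip":5,"dp":[0,0,0],"rotation":[0.08,0.07,0]}]'; python3 goal.py .60 -.335 .17 -115 28 0 0; python3 - <<'E'
from h import *
p,d=bot.read_camera('side');crop('side',p,320,240,60,5,'pics/p10s.png')
p,d=bot.read_camera('top');crop('top',p,385,215,60,6,'pics/p10t.png')
E
```

```text
time: 10.98
tool_pos: [0.5964, -0.3413, 0.1699]
tcp_rot: [-0.087, 0.905, -1.841]
wrist_force: [-0.0, 0.7, -3.3]
width: 0.686
dp [-0.19  0.23 -0.21] rot [0.681 0.116 0.118] |dp| 0.4 ang 40.0 t 10.98 F [-0.   0.7 -3.3] w 0.686
time: 11.4
tool_pos: [0.5963, -0.3414, 0.1701]
tcp_rot: [0.385, 0.361, -1.953]
wrist_force: [0.1, -0.1, -2.5]
width: 0.689
time: 11.57
tool_pos: [0.596, -0.3411, 0.1699]
tcp_rot: [0.504, 0.334, -1.962]
wrist_force: [0.5, 0.2, -2.2]
width: 0.687
dp [-0.13  0.11 -0.33] rot [ 0.007 -0.02   0.007] |dp| 0.4 ang 1.0 t 11.57 F [ 0.5  0.2 -2.2] w 0.687
```

View pics/p10s.png

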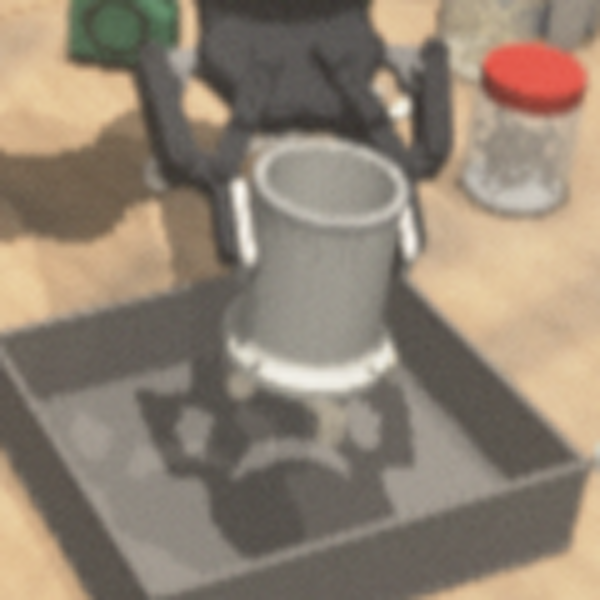

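View pics/p10t.png

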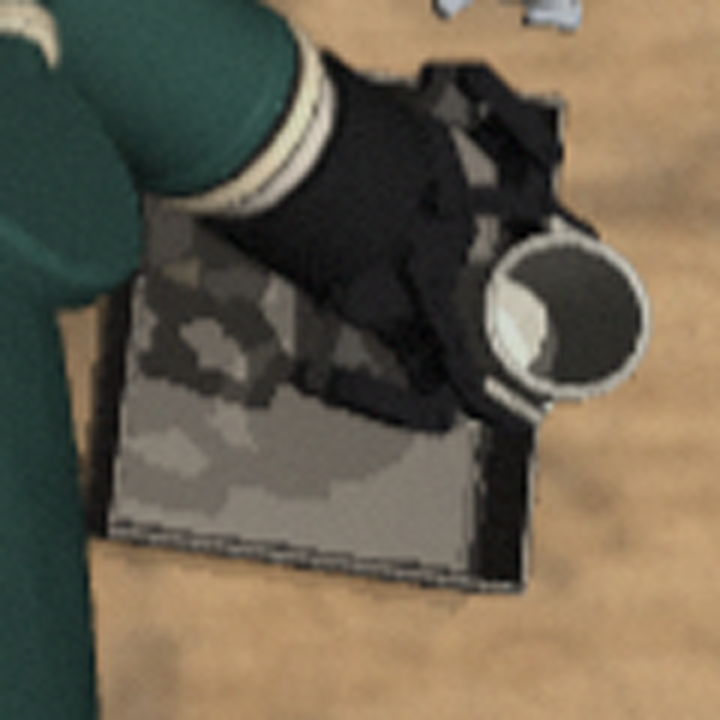

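```bash
python3 goal.py .575 -.02 .19 -105 30 0
```

```text
dp [-24.99 -15.57 -12.28] rot [-0.079  0.014  0.158] |dp| 31.9 ang 10.0 t 11.67 F [ 0.5 -0.2 -2.6] w 0.681
   0.25 [-0.03  0.53  1.71 -0.95  1.51  0.74] tcp [ 0.591 -0.263  0.176] wrist [0.704 0.006 0.339]
   0.5 [ 0.09  0.51  1.74 -0.9   1.56  0.78] tcp [ 0.585 -0.183  0.18 ] wrist [0.686 0.089 0.344]
   0.75 [ 0.22  0.5   1.74 -0.85  1.6   0.82] tcp [ 0.58  -0.104  0.184] wrist [0.667 0.172 0.349]
   1.0 [ 0.34  0.51  1.72 -0.8   1.66  0.85] tcp [ 0.574 -0.024  0.188] wrist [0.649 0.255 0.354]
```

```bash
python3 -m creep '[{"grip":5,"dp":[-2,-1.2,-1],"rotation":[0,0,0.02]},{"grip":5,"dp":[-5,-3.1,-2.5],"rotation":[-0.02,0,0.03]},{"grip":5,"dp":[-8,-5,-4],"rotation":[-0.03,0,0.05]},{"grip":5,"dp":[-11,-6.9,-5.4],"rotation":[-0.04,0,0.07]},{"grip":5,"dp":[-14,-8.7,-6.9],"rotation":[-0.05,0,0.09]}]'; python3 -m creep '[{"grip":5,"dp":[-3,-1.9,-1.5],"rotation":[-0.01,0,0.02]},{"grip":5,"dp":[-6,-3.7,-3],"rotation":[-0.02,0,0.04]},{"grip":5,"dp":[-9,-5.6,-4.4],"rotation":[-0.02,0.01,0.06]},{"grip":5,"dp":[-11,-6.8,-5.4],"rotation":[-0.02,0.01,0.07]},{"grip":5,"dp":[-11,-6.8,-5.4],"rotation":[-0.02,0.01,0.07]}]'; python3 goal.py .575 -.02 .19 -105 30 0 0;python3 - <<'E'
from h import *
for n in('top','side'):
    p,d=bot.read_camera(n);np.savez(f'{n}11.npz',p=p,d=d);cv2.imwrite(f'pics/{n}11.png',p[:,:,::-1])
    u=proj(n,[.577,-.02,.2])[0];crop(n,p,u[0],u[1],32,7,f'pics/{n}11c.png')
    u=proj(n,[.617,-.301,.02])[0];crop(n,p,u[0],u[1],50,6,f'pics/{n}11tr.png')
for k in('c','tr'):
    a=[cv2.resize(cv2.imread(f'pics/{n}11{k}.png'),(400,400)) for n in('top','side')];cv2.imwrite(f'pics/both11{k}.png',np.hstack(a))
E
```

```text
time: 12.08
tool_pos: [0.5835, -0.162, 0.1786]
tcp_rot: [0.475, 0.354, -1.861]
wrist_force: [1.0, 0.7, -3.2]
width: 0.685
time: 12.5
tool_pos: [0.5602, -0.0205, 0.1856]
tcp_rot: [0.478, 0.36, -1.781]
wrist_force: [-0.1, -0.2, -2.5]
width: 0.687
dp [-0.09  1.41  0.16] rot [-0.003  0.004 -0.006] |dp| 1.4 ang 0.0 t 12.5 F [-0.1 -0.2 -2.5] w 0.687
```

View pics/both11c.png

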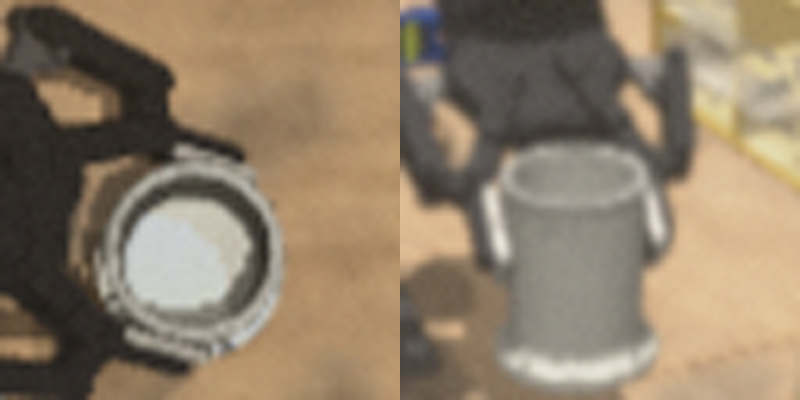

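View pics/both11tr.png

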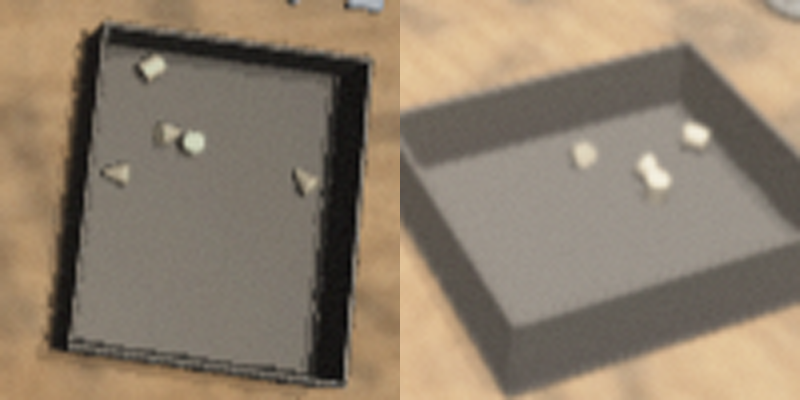

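The paired crops show the cup empty and all five pieces lying in the tray: three cones and two cylinders, at about (150,68), (168,133), (193,142), (117,173) and (305,182) in the top crop. Next I'll measure the cup in hand and refine the fixture position.

```bash
cat > rim.py <<'E'
from h import *
from kin import *
def rim(n,P,c,zr,band=.006,r=.04):
    q=P.reshape(-1,3);q=q[(np.hypot(q[:,0]-c[0],q[:,1]-c[1])<r)&(abs(q[:,2]-zr)<band)]
    # plane fit then circle
    for _ in range(3):
        A=np.c_[2*q[:,:2],np.ones(len(q))];s=np.linalg.lstsq(A,(q[:,:2]**2).sum(1),rcond=None)[0];R=np.sqrt(s[2]+s[:2]@s[:2])
        e=np.hypot(*(q[:,:2]-s[:2]).T)-R;q=q[abs(e)<.004]
    B=np.c_[q[:,:2]-s[:2],np.ones(len(q))];pl=np.linalg.lstsq(B,q[:,2],rcond=None)[0]
    print(n,'rim',s[:2].round(4),'R',R.round(4),'z',pl[2].round(4),'tilt deg(x,y)',np.degrees(pl[:2]).round(1),len(q));return s[:2]
def expect():
    S=bot.read_state();R=Ro.from_rotvec(S['tcp_rot']);g=S['tool_pos']-.005*R.apply([1,0,0])
    u=R.apply(tool(0,30).inv().apply([0,0,1]));return g,u,S
E
python3 - <<'E'
from rim import *
g,u,S=expect();m=g+.0305*u;print('grasp',g.round(4),'u',u.round(3),'mouth exp',m.round(4))
for n in('top','side'):
    t=np.load(f'{n}11.npz');d=t['d'].copy();d[d<.1]=np.nan;P=pts(n,d)
    rim(n,P,m,m[2],.008)
    t=np.load(f'{n}0.npz');d=t['d'].copy();d[d<.1]=np.nan;P=pts(n,d);rim(n+' initial',P,[.577,-.012],.086,.008)
# fixture
t=np.load('top11.npz');p=t['p'];d=t['d'].copy();d[d<.1]=np.nan;P=pts('top',d)
crop('top',p,157,234,34,9,'pics/fx.png')
p=np.load('side11.npz')['p'];u=proj('side',[.5455,.298,.02])[0];print(u);crop('side',p,u[0],u[1],34,9,'pics/fxs.png')
E
```

```text
grasp [ 0.5617 -0.0199  0.1881] u [-0.005  0.007  1.   ] mouth exp [ 0.5616 -0.0197  0.2186]
top rim [ 0.5614 -0.0151] R 0.0286 z 0.2187 tilt deg(x,y) [-0.5 -0.2] 192
top initial rim [ 0.5774 -0.0108] R 0.0285 z 0.0858 tilt deg(x,y) [-0.2 -0.1] 145
side rim [ 0.5615 -0.0207] R 0.0287 z 0.2151 tilt deg(x,y) [-0.1 -0.3] 137
side initial rim [ 0.5767 -0.0148] R 0.0286 z 0.0825 tilt deg(x,y) [-0.2 -0.6] 121
[190.97041126 172.12778186]
```

View pics/fxs.png

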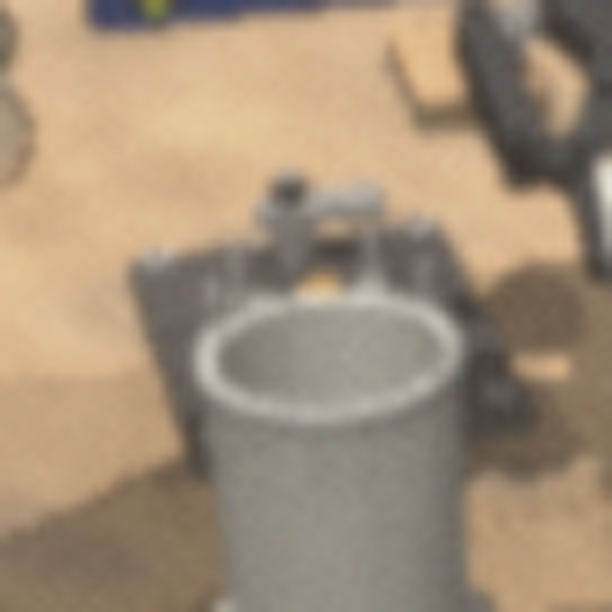

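```bash
python3 - <<'E'
from h import *
S=[np.load(f'top{i}.npz')['p'].astype(np.float32) for i in(0,11)]
for img in S:
    g=cv2.cvtColor(img.astype(np.uint8),cv2.COLOR_RGB2GRAY)
    G=cv2.resize(g[195:275,110:205],None,fx=8,fy=8,interpolation=cv2.INTER_CUBIC)
    def px(c):return ((c[0]+.5)/8-.5+110,(c[1]+.5)/8-.5+195)
    m=(G>125).astype(np.uint8);n,l,st,ce=cv2.connectedComponentsWithStats(m)
    w=[(plane('top',px(c),.022)[0],st[i,4]) for i,c in enumerate(ce) if i and 400<st[i,4]<3000]
    b=[];
    for P,a in w:
        r=np.hypot(P[0]-.5455,P[1]-.298)
        if .018<r<.032:b.append(P);print('rest',P.round(4),a,r.round(4))
    if len(b)==3:
        b=np.array(b);print(' centroid',b.mean(0).round(4),'sides',[np.linalg.norm(b[i]-b[i-1]).round(4) for i in range(3)])
    hsv=cv2.cvtColor(cv2.resize(img.astype(np.uint8)[195:275,110:205],None,fx=8,fy=8,interpolation=cv2.INTER_CUBIC),cv2.COLOR_RGB2HSV)
    m=((hsv[...,1]>120)&(hsv[...,2]>130)).astype(np.uint8);n,l,st,ce=cv2.connectedComponentsWithStats(m)
    for i in range(1,n):
        P=plane('top',px(ce[i]),.032)[0]
        if np.hypot(P[0]-.5455,P[1]-.298)<.02 and st[i,4]>300:print('ej',P.round(4),st[i])
    # plate via dark mask upscaled
    m=(G<95).astype(np.uint8);m=cv2.morphologyEx(m,cv2.MORPH_CLOSE,np.ones((61,61)));c=max(cv2.findContours(m,0,1)[0],key=cv2.contourArea)
    r=cv2.minAreaRect(c);W=plane('top',[px(q) for q in cv2.boxPoints(r)],.014);print('plate',W.mean(0).round(4),np.linalg.norm(np.diff(W,axis=0),axis=1).round(4))
E
```

```text
rest [0.5692 0.3076 0.022 ] 426 0.0255
rest [0.5407 0.2746 0.022 ] 478 0.0239
ej [0.5455 0.299  0.032 ] [ 335  294   49   47 1697]
plate [0.5456 0.2986 0.014 ] [0.1339 0.1808 0.1326]
plate [0.5469 0.2978 0.014 ] [0.2651 0.2163 0.2564]
```

```bash
python3 goal.py .5457 .2944 .20 -105 30 0
```

```text
dp [-26.64  -9.67 -13.74] rot [-0.005  0.006 -0.004] |dp| 31.5 ang 0.0 t 12.6 F [-0.4 -0.6 -2.3] w 0.685
   0.25 [ 0.45  0.53  1.68 -0.73  1.73  0.91] tcp [0.557 0.054 0.189] wrist [0.631 0.335 0.354]
   0.5 [ 0.55  0.59  1.58 -0.66  1.81  0.95] tcp [0.553 0.133 0.192] wrist [0.627 0.413 0.358]
   0.75 [ 0.64  0.65  1.47 -0.61  1.89  0.98] tcp [0.549 0.212 0.195] wrist [0.623 0.491 0.361]
   1.0 [ 0.71  0.73  1.33 -0.56  1.98  1.  ] tcp [0.545 0.29  0.198] wrist [0.619 0.569 0.364]
```

```bash
python3 -m creep '[{"grip":5,"dp":[-1.7,-0.6,-0.9],"rotation":[0,0,0]},{"grip":5,"dp":[-4.8,-1.7,-2.5],"rotation":[0,0,0]},{"grip":5,"dp":[-8,-2.9,-4.1],"rotation":[0,0,0]},{"grip":5,"dp":[-11.2,-4.1,-5.8],"rotation":[0,0,0]},{"grip":5,"dp":[-14.4,-5.2,-7.4],"rotation":[0,0,0]}]' ; python3 -m creep '[{"grip":5,"dp":[-3,-1.1,-1.6],"rotation":[0,0,0]},{"grip":5,"dp":[-6,-2.2,-3.1],"rotation":[0,0,0]},{"grip":5,"dp":[-9,-3.3,-4.6],"rotation":[0,0,0]},{"grip":5,"dp":[-11.2,-4.1,-5.8],"rotation":[0,0,0]},{"grip":5,"dp":[-12.2,-4.4,-6.3],"rotation":[0,0,0]}]';python3 -m creep '[{"grip":5,"dp":[0,0,0],"rotation":[0,0,0]},{"grip":5,"dp":[0,0,0],"rotation":[0,0,0]}]'; python3 goal.py .5457 .2944 .13 -105 30 0
```

```text
time: 13.02
tool_pos: [0.5526, 0.1441, 0.192]
tcp_rot: [0.478, 0.356, -1.79]
wrist_force: [0.7, 0.1, -3.6]
width: 0.684
time: 13.43
tool_pos: [0.5463, 0.2903, 0.1969]
tcp_rot: [0.479, 0.357, -1.786]
wrist_force: [1.0, -0.3, -1.6]
width: 0.685
time: 13.6
tool_pos: [0.5465, 0.2873, 0.197]
tcp_rot: [0.478, 0.355, -1.788]
wrist_force: [-0.3, -0.7, -3.5]
width: 0.69
dp [ 3.24 -0.32 -6.15] rot [-0.008  0.006 -0.001] |dp| 7.0 ang 1.0 t 13.6 F [-0.3 -0.7 -3.5] w 0.69
   0.25 [ 0.71  0.75  1.34 -0.56  1.96  1.02] tcp [0.546 0.288 0.18 ] wrist [0.621 0.568 0.345]
   0.5 [ 0.71  0.77  1.34 -0.55  1.94  1.03] tcp [0.546 0.289 0.162] wrist [0.62  0.568 0.328]
   0.75 [ 0.71  0.79  1.35 -0.54  1.92  1.04] tcp [0.545 0.289 0.145] wrist [0.62  0.569 0.311]
   1.0 [ 0.71  0.8   1.35 -0.54  1.9   1.05] tcp [0.545 0.29  0.128] wrist [0.619 0.569 0.294]
```

```bash
python3 -m creep '[{"grip":5,"dp":[0.7,-0.1,-1.2],"rotation":[0,0,0]},{"grip":5,"dp":[1.6,-0.2,-3],"rotation":[0,0,0]},{"grip":5,"dp":[2.6,-0.3,-4.8],"rotation":[0,0,0]},{"grip":5,"dp":[3.2,-0.3,-6.1],"rotation":[-0.008,0.006,0]},{"grip":5,"dp":[3.2,-0.3,-6.1],"rotation":[-0.008,0.006,0]}]' ;python3 -m creep '[{"grip":5,"dp":[0,0,0],"rotation":[0,0,0]}]';  python3 - <<'E'
from rim import *
g,u,S=expect();m=g+.0305*u;print('grasp',g.round(4),'u',u.round(3),'mouth exp',m.round(4))
for n in('top','side'):
    p,d=bot.read_camera(n);np.savez(f'{n}12.npz',p=p,d=d);d=d.copy();d[d<.1]=np.nan;P=pts(n,d)
    rim(n,P,m,m[2],.008)
    w=proj(n,m)[0];crop(n,p,w[0],w[1]+8,36,7,f'pics/{n}12c.png')
a=[cv2.resize(cv2.imread(f'pics/{n}12c.png'),(400,400)) for n in('top','side')];cv2.imwrite(f'pics/both12.png',np.hstack(a))
E
```

```text
time: 14.02
tool_pos: [0.542, 0.2891, 0.1228]
tcp_rot: [0.47, 0.369, -1.788]
wrist_force: [-0.2, -0.7, -2.5]
width: 0.684
time: 14.1
tool_pos: [0.5432, 0.2901, 0.1264]
tcp_rot: [0.474, 0.366, -1.786]
wrist_force: [0.2, -1.2, -2.0]
width: 0.684
grasp [0.5443 0.2943 0.1289] u [0.003 0.003 1.   ] mouth exp [0.5444 0.2944 0.1594]
top rim [0.5448 0.2948] R 0.0286 z 0.159 tilt deg(x,y) [-1.  -0.9] 201
side rim [0.5444 0.2929] R 0.0291 z 0.1563 tilt deg(x,y) [-0.7  0.4] 70
```

View pics/both12.png

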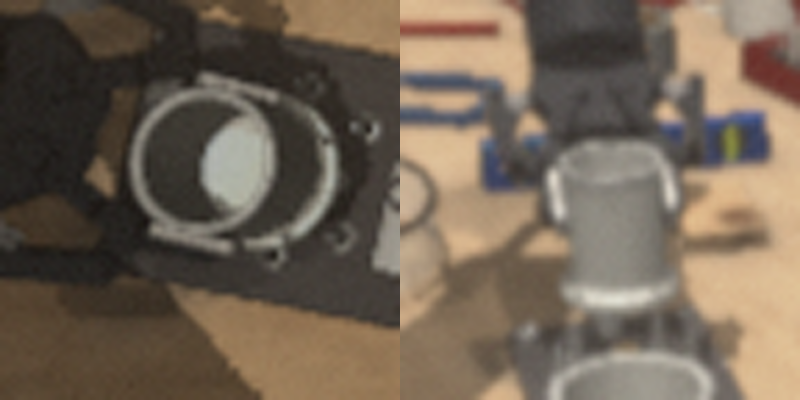

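```bash
python3 - <<'E'
from h import *
p=np.load('side0.npz')['p'];x0,y0=170,145
I=cv2.resize(p[y0:y0+45,x0:x0+45],None,fx=8,fy=8,interpolation=cv2.INTER_CUBIC);hsv=cv2.cvtColor(I,cv2.COLOR_RGB2HSV)
px=lambda c:((c[0]+.5)/8-.5+x0,(c[1]+.5)/8-.5+y0)
m=((hsv[...,1]>95)&(hsv[...,2]>150)&(hsv[...,0]<30)).astype(np.uint8);n,l,st,ce=cv2.connectedComponentsWithStats(m)
for i in range(1,n):
    if 100<st[i,4]<4000:print(px(ce[i]),st[i],plane('side',px(ce[i]),.032)[0].round(4))
print(proj('side',[[.5455,.299,.032]]))
cv2.imwrite('pics/sej.png',I[:,:,::-1])
E
```

```text
(np.float64(201.1352848101266), np.float64(145.23259493670886)) [245   0  15  15 158] [0.6588 0.4741 0.032 ]
(np.float64(207.4245822622108), np.float64(146.4866645244216)) [ 259    0  101   40 1945] [0.676  0.4508 0.032 ]
(np.float64(191.27866541353384), np.float64(168.79182330827066)) [161 187  26  14 266] [0.5481 0.2993 0.032 ]
[[190.61318085 168.98363582]]
```

View pics/sej.png

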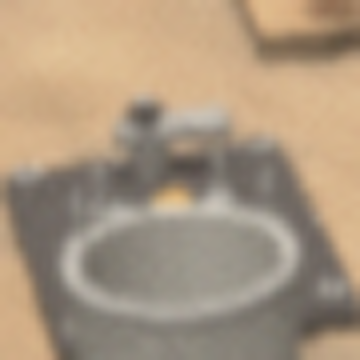

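```bash
python3 goal.py .5455 .2986 .106 -105 30 0
```

```text
dp [ 1.   -0.08 -2.35] rot [-0.001 -0.    -0.001] |dp| 2.6 ang 0.0 t 14.2 F [ 0.2  0.1 -1.6] w 0.691
   0.25 [ 0.72  0.81  1.35 -0.54  1.9   1.06] tcp [0.544 0.292 0.123] wrist [0.619 0.571 0.289]
   0.5 [ 0.72  0.82  1.35 -0.54  1.89  1.06] tcp [0.544 0.293 0.116] wrist [0.619 0.572 0.283]
   0.75 [ 0.72  0.83  1.34 -0.53  1.89  1.07] tcp [0.544 0.294 0.11 ] wrist [0.619 0.573 0.277]
   1.0 [ 0.72  0.84  1.34 -0.53  1.88  1.07] tcp [0.544 0.294 0.104] wrist [0.619 0.574 0.27 ]
```

```bash
python3 -m creep '[{"grip":5,"dp":[0.4,0,-0.8],"rotation":[0,0,0]},{"grip":5,"dp":[0.8,-0.1,-1.8],"rotation":[0,0,0]},{"grip":5,"dp":[1,-0.1,-2.3],"rotation":[0,0,0]},{"grip":5,"dp":[1,-0.1,-2.3],"rotation":[0,0,0]}]';python3 -m creep '[{"grip":5,"dp":[0,0,0],"rotation":[0,0,0]}]';  python3 - <<'E'
from rim import *
g,u,S=expect();m=g+.0305*u;print('grasp',g.round(4),'u',u.round(3),'mouth exp',m.round(4),S['wrist_force'])
for n in('top','side'):
    p,d=bot.read_camera(n);np.savez(f'{n}13.npz',p=p,d=d);d=d.copy();d[d<.1]=np.nan;P=pts(n,d)
    rim(n,P,m,m[2],.008)
p=np.load('top13.npz')['p'];w=proj('top',[.5455,.299,.03])[0];crop('top',p,w[0],w[1],26,14,'pics/t13.png')
p=np.load('side13.npz')['p'];w=proj('side',[.5455,.299,.05])[0];crop('side',p,w[0],w[1],26,14,'pics/s13.png')
a=[cv2.resize(cv2.imread(f'pics/{n}13.png'),(400,400)) for n in('t','s')];cv2.imwrite(f'pics/both13.png',np.hstack(a))
E
```

```text
time: 14.53
tool_pos: [0.5431, 0.2942, 0.1018]
tcp_rot: [0.477, 0.368, -1.785]
wrist_force: [-0.7, 0.7, -3.2]
width: 0.686
time: 14.62
tool_pos: [0.5435, 0.2942, 0.103]
tcp_rot: [0.478, 0.367, -1.785]
wrist_force: [0.3, 0.2, -1.6]
width: 0.686
grasp [0.5446 0.2984 0.1055] u [0.    0.001 1.   ] mouth exp [0.5446 0.2984 0.136 ] [ 0.29327162  0.22123449 -1.63278955]
top rim [0.5451 0.2989] R 0.0287 z 0.1355 tilt deg(x,y) [-0.3 -0.7] 183
side rim [0.5452 0.2967] R 0.0295 z 0.1324 tilt deg(x,y) [0.3 0.1] 71
```

View pics/t13.png

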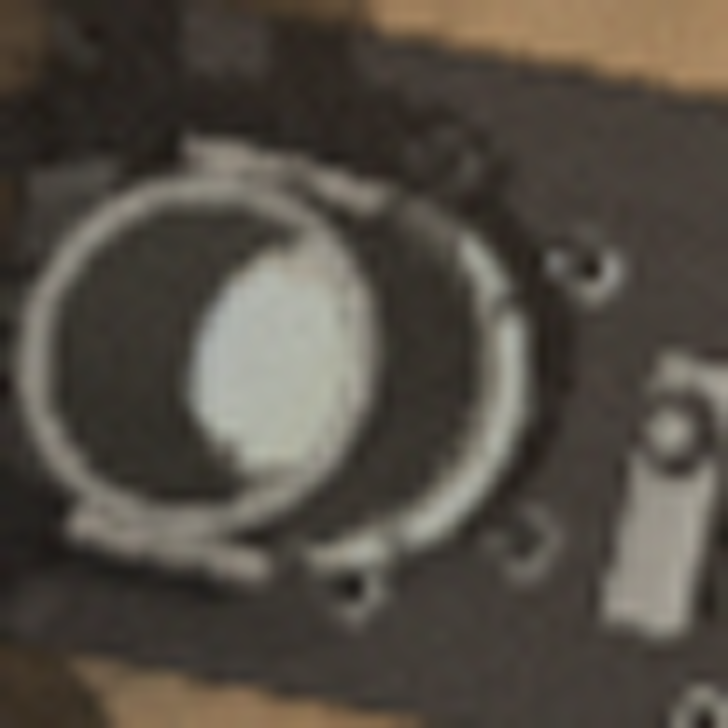

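View pics/s13.png

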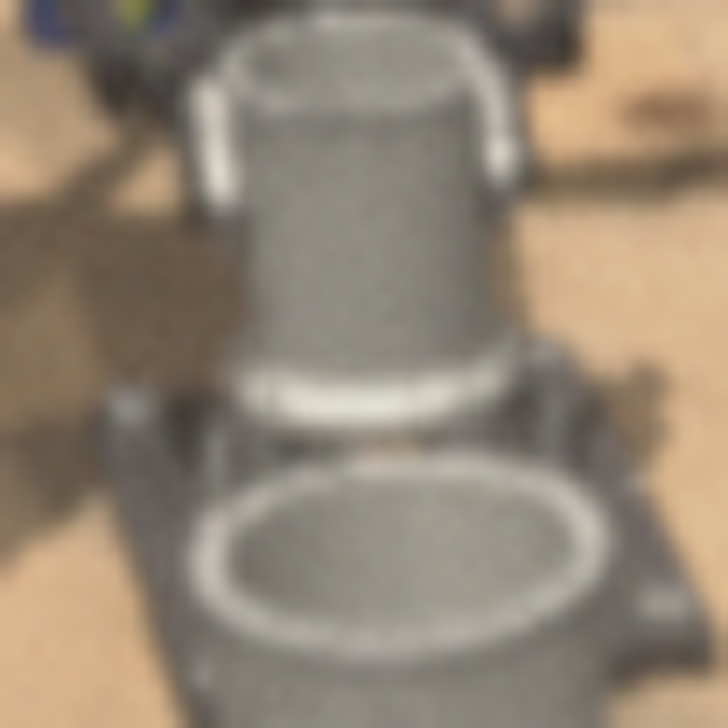

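```bash
python3 - <<'E'
from rim import *
g,u,S=expect();zu=g[2]-.0555
p=np.load('top13.npz')['p'];g_=cv2.cvtColor(p,cv2.COLOR_RGB2GRAY).astype(np.float32)
# flange outer-top edge: radial brightness drop on visible arc, rays cast on plane z=zu+.007
z=zu+.0075;c=np.array([.5451,.2989]);pts2=[]
for a in np.radians(np.arange(-140,-40,4)):   # world azimuth: -y is right in image
    rr=np.arange(.030,.042,.0003);P=np.c_[c[0]+rr*np.cos(a),c[1]+rr*np.sin(a),np.full(len(rr),z)]
    uv=proj('top',P).astype(np.float32);v=cv2.remap(g_,uv[:,0].reshape(-1,1),uv[:,1].reshape(-1,1),cv2.INTER_CUBIC)[:,0]
    dv=np.gradient(cv2.GaussianBlur(v.reshape(-1,1),(1,5),0)[:,0]);k=dv.argmin()
    if dv[k]<-1.5 and 2<k<len(rr)-3:pts2.append(P[k,:2]);
q=np.array(pts2);print(len(q),np.hypot(*(q-c).T).round(4))
# centre with fixed r=.036
from scipy.optimize import least_squares
s=least_squares(lambda x:np.hypot(*(q-x).T)-.036,c,loss='soft_l1',f_scale=.0005);print('flange centre',s.x.round(4),'z',z.round(4))
# overlay predicted pins for fixture (.5455,.299), yaw from plate
yaw=np.radians(-101+90);
I=cv2.resize(p[200:270,115:205],None,fx=8,fy=8,interpolation=cv2.INTER_CUBIC)[:,:,::-1].copy()
def dr(P,col):
    w=proj('top',P);w=((w-[115,200]+.5)*8-.5);cv2.polylines(I,[w.round().astype(np.int32)],True,col,1)
t=np.linspace(0,2*np.pi,40)
circ=lambda c,r,z:np.c_[c[0]+r*np.cos(t),c[1]+r*np.sin(t),np.full(40,z)]
for a in(0,50,130,180,230,310):
    b=np.radians(a)+yaw;pc=(.5455+.0418*np.cos(b),.2990+.0418*np.sin(b));dr(circ(pc,.004,.014),(0,255,0));dr(circ(pc,.001,.040),(0,0,255))
dr(circ(s.x,.036,z),(255,255,0));cv2.imwrite('pics/ov13.png',I)
E
```

```text
25 [0.0369 0.0372 0.0369 0.0366 0.0375 0.0366 0.0363 0.036  0.0354 0.0369
 0.0363 0.0357 0.0357 0.0354 0.0354 0.0354 0.0357 0.0348 0.0348 0.0357
 0.0351 0.0354 0.0351 0.0351 0.0354]
flange centre [0.5438 0.2991] z 0.0584
```

View pics/ov13.png

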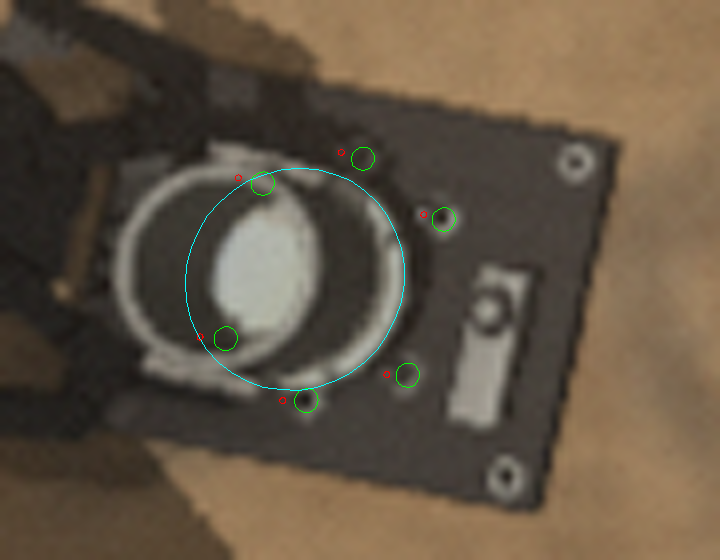

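```bash
python3 goal.py .5457 .2984 .091 -105 30 0 0
```

```text
dp [ 0.77  0.06 -1.33] rot [-0.001 -0.001 -0.001] |dp| 1.5 ang 0.0 t 14.72 F [ 0.2 -0.  -1.7] w 0.69
```

```bash
python3 -m creep '[{"grip":5,"dp":[0,0.08,0],"rotation":[0,0,0]},{"grip":5,"dp":[0.2,0.08,-0.35],"rotation":[0,0,0]},{"grip":5,"dp":[0.45,0.08,-0.75],"rotation":[0,0,0]},{"grip":5,"dp":[0.65,0.08,-1.1],"rotation":[0,0,0]},{"grip":5,"dp":[0.77,0.08,-1.33],"rotation":[0,0,0]}]';python3 -m creep '[{"grip":5,"dp":[0,0,0],"rotation":[0,0,0]}]';python3 goal.py .5457 .2984 .091 -105 30 0 0;   python3 - <<'E'
from rim import *
g,u,S=expect();m=g+.0305*u;print('grasp',g.round(4),'u',u.round(3),'mouth exp',m.round(4),S['wrist_force'],S['torque'])
for n in('top','side'):
    p,d=bot.read_camera(n);np.savez(f'{n}14.npz',p=p,d=d);d=d.copy();d[d<.1]=np.nan;P=pts(n,d)
    rim(n,P,m,m[2],.008)
p=np.load('top14.npz')['p'];w=proj('top',[.5455,.299,.03])[0];crop('top',p,w[0],w[1],26,14,'pics/t14.png')
p=np.load('side14.npz')['p'];w=proj('side',[.5455,.299,.05])[0];crop('side',p,w[0],w[1],26,14,'pics/s14.png')
a=[cv2.resize(cv2.imread(f'pics/{n}14.png'),(400,400)) for n in('t','s')];cv2.imwrite(f'pics/both14.png',np.hstack(a))
E
```

```text
time: 15.13
tool_pos: [0.5444, 0.2939, 0.0875]
tcp_rot: [0.479, 0.367, -1.785]
wrist_force: [-0.9, -0.0, -2.8]
width: 0.682
time: 15.22
tool_pos: [0.5442, 0.2938, 0.0872]
tcp_rot: [0.478, 0.367, -1.785]
wrist_force: [0.2, 0.3, -1.9]
width: 0.686
dp [-0.11  0.02  0.09] rot [ 0.  0. -0.] |dp| 0.1 ang 0.0 t 15.22 F [ 0.2  0.3 -1.9] w 0.686
grasp [0.5453 0.298  0.0897] u [0. 0. 1.] mouth exp [0.5453 0.298  0.1202] [ 0.23429083  0.26585911 -1.91665866] [ 0.70277615 -0.16738619  0.01877676]
top rim [0.5458 0.2983] R 0.0287 z 0.1197 tilt deg(x,y) [-0.4 -1.4] 180
side rim [0.5454 0.2961] R 0.029 z 0.1167 tilt deg(x,y) [0.2 0.1] 68
```

View pics/both14.png

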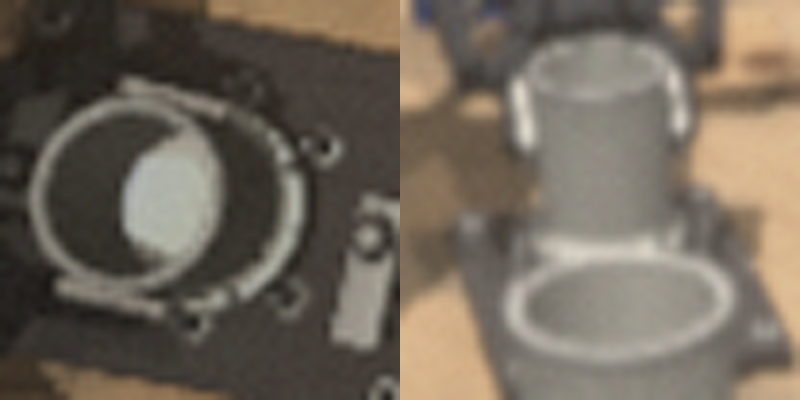

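```bash
python3 -m creep '[{"grip":5,"dp":[0,0,-0.12],"rotation":[0,0,0]},{"grip":5,"dp":[0.1,0,-0.3],"rotation":[0,0,0]},{"grip":5,"dp":[0.14,0,-0.38],"rotation":[0,0,0]},{"grip":5,"dp":[0.14,0,-0.38],"rotation":[0,0,0]}]';python3 -m creep '[{"grip":5,"dp":[0.05,0,-0.09],"rotation":[0,0,0]},{"grip":5,"dp":[0.1,0,-0.17],"rotation":[0,0,0]},{"grip":5,"dp":[0.1,0,-0.17],"rotation":[0,0,0]}]';python3 goal.py .5457 .2987 .0775 -105 30 0 0
```

```text
time: 15.65
tool_pos: [0.545, 0.2949, 0.0848]
tcp_rot: [0.48, 0.366, -1.784]
wrist_force: [0.6, 0.8, -0.2]
width: 0.684
time: 15.9
tool_pos: [0.545, 0.2949, 0.0832]
tcp_rot: [0.48, 0.366, -1.784]
wrist_force: [-0.7, 1.6, 4.1]
width: 0.687
dp [ 0.45 -0.03 -0.68] rot [-0.001 -0.001 -0.001] |dp| 0.8 ang 0.0 t 15.9 F [-0.7  1.6  4.1] w 0.687
```

```bash
python3 -m creep '[{"grip":5,"dp":[0.05,0,-0.09],"rotation":[0,0,0]},{"grip":5,"dp":[0.1,0,-0.17],"rotation":[0,0,0]},{"grip":5,"dp":[0.15,0,-0.26],"rotation":[0,0,0]},{"grip":5,"dp":[0.2,0,-0.35],"rotation":[0,0,0]},{"grip":5,"dp":[0.2,0,-0.35],"rotation":[0,0,0]}]' 90;python3 -m creep '[{"grip":5,"dp":[0.05,0,-0.09],"rotation":[0,0,0]},{"grip":5,"dp":[0.1,0,-0.17],"rotation":[0,0,0]},{"grip":5,"dp":[0.1,0,-0.17],"rotation":[0,0,0]}]';python3 goal.py .5457 .2987 .0775 -105 30 0 0
```

```text
time: 16.32
tool_pos: [0.545, 0.2949, 0.0786]
tcp_rot: [0.48, 0.366, -1.784]
wrist_force: [0.7, 2.7, 6.4]
width: 0.679
time: 16.57
tool_pos: [0.545, 0.2949, 0.0769]
tcp_rot: [0.48, 0.366, -1.784]
wrist_force: [0.4, 2.6, 7.2]
width: 0.677
dp [ 0.13 -0.03 -0.14] rot [-0.001 -0.    -0.001] |dp| 0.2 ang 0.0 t 16.57 F [0.4 2.6 7.2] w 0.677
```

```bash
python3 -m creep '[{"grip":5,"dp":[0.05,0,-0.09],"rotation":[0,0,0]},{"grip":5,"dp":[0.05,0,-0.09],"rotation":[0,0,0]},{"grip":5,"dp":[0.05,0,-0.09],"rotation":[0,0,0]}]';python3 -m creep '[{"grip":5,"dp":[0.05,0,-0.09],"rotation":[0,0,0]},{"grip":5,"dp":[0.05,0,-0.09],"rotation":[0,0,0]},{"grip":5,"dp":[0.05,0,-0.09],"rotation":[0,0,0]}]'
```

```text
time: 16.82
tool_pos: [0.545, 0.2949, 0.0762]
tcp_rot: [0.48, 0.366, -1.784]
wrist_force: [-0.3, 1.2, 6.9]
width: 0.681
time: 17.07
tool_pos: [0.545, 0.2949, 0.0753]
tcp_rot: [0.479, 0.366, -1.785]
wrist_force: [-0.9, 1.5, 6.5]
width: 0.68
```

```bash
python3 -m creep '[{"grip":5,"dp":[0.05,0,-0.09],"rotation":[0,0,0]},{"grip":5,"dp":[0.05,0,-0.09],"rotation":[0,0,0]},{"grip":5,"dp":[0.05,0,-0.09],"rotation":[0,0,0]}]';python3 -m creep '[{"grip":5,"dp":[0.03,0,-0.05],"rotation":[0,0,0]},{"grip":5,"dp":[0.03,0,-0.05],"rotation":[0,0,0]},{"grip":5,"dp":[0.03,0,-0.05],"rotation":[0,0,0]}]'
```

```text
time: 17.32
tool_pos: [0.545, 0.295, 0.0749]
tcp_rot: [0.479, 0.365, -1.785]
wrist_force: [-1.2, 1.6, 9.3]
width: 0.682
time: 17.57
tool_pos: [0.545, 0.295, 0.0749]
tcp_rot: [0.479, 0.365, -1.785]
wrist_force: [-1.1, 1.6, 11.2]
width: 0.678
```

```bash
python3 -m creep '[{"grip":5,"dp":[0.05,0,-0.09],"rotation":[0,0,0]},{"grip":5,"dp":[0.1,0,-0.17],"rotation":[0,0,0]},{"grip":5,"dp":[0.1,0,-0.17],"rotation":[0,0,0]},{"grip":5,"dp":[0.1,0,-0.17],"rotation":[0,0,0]}]';python3 - <<'E'
from rim import *
g,u,S=expect();m=g+.0305*u;print('grasp',g.round(4),'u',u.round(3),'mouth exp',m.round(4),S['wrist_force'].round(1),S['torque'].round(2))
for n in('top','side'):
    p,d=bot.read_camera(n);np.savez(f'{n}15.npz',p=p,d=d);d=d.copy();d[d<.1]=np.nan;P=pts(n,d)
    rim(n,P,m,m[2],.008)
p=np.load('top15.npz')['p'];w=proj('top',[.5455,.299,.03])[0];crop('top',p,w[0],w[1],26,14,'pics/t15.png')
p=np.load('side15.npz')['p'];w=proj('side',[.5455,.299,.05])[0];crop('side',p,w[0],w[1],26,14,'pics/s15.png')
a=[cv2.resize(cv2.imread(f'pics/{n}15.png'),(400,400)) for n in('t','s')];cv2.imwrite(f'pics/both15.png',np.hstack(a))
E
```

```text
time: 17.9
tool_pos: [0.545, 0.2951, 0.0748]
tcp_rot: [0.478, 0.363, -1.786]
wrist_force: [-2.0, 2.7, 16.5]
width: 0.684
grasp [0.5461 0.2992 0.0773] u [-0.002  0.003  1.   ] mouth exp [0.546  0.2993 0.1078] [-2.   2.7 16.5] [-1.45  0.61 -0.3 ]
top rim [0.5464 0.2995] R 0.0286 z 0.1073 tilt deg(x,y) [-0.2 -1.5] 176
side rim [0.5462 0.2968] R 0.0291 z 0.104 tilt deg(x,y) [-0.7 -0.7] 66
```

View pics/both15.png

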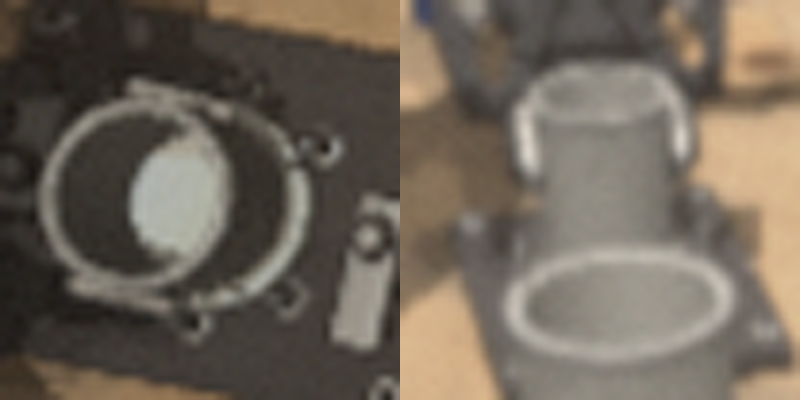

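```bash
python3 -m creep '[{"grip":5,"dp":[0.05,0,-0.09],"rotation":[0,0,0]},{"grip":5,"dp":[0.1,0,-0.17],"rotation":[0,0,0]},{"grip":5,"dp":[0.1,0,-0.17],"rotation":[0,0,0]}]';python3 -m creep '[{"grip":5,"dp":[0.05,0,-0.09],"rotation":[0,0,0]},{"grip":5,"dp":[0.05,0,-0.09],"rotation":[0,0,0]},{"grip":5,"dp":[0.05,0,-0.09],"rotation":[0,0,0]}]'
```

```text
time: 18.25
tool_pos: [0.5449, 0.2951, 0.0747]
tcp_rot: [0.478, 0.36, -1.786]
wrist_force: [-3.2, 2.3, 21.2]
width: 0.678
time: 18.5
tool_pos: [0.5449, 0.2951, 0.0747]
tcp_rot: [0.477, 0.36, -1.786]
wrist_force: [-4.2, 2.2, 24.9]
width: 0.681
```

```bash
python3 - <<'E'
from rim import *
g,u,S=expect();m=g+.0305*u;print('grasp',g.round(4),'u deg',np.degrees(u[:2]).round(2),S['wrist_force'].round(1))
D=[]
for i in range(6):
    p,d=bot.read_camera('top');d=d.copy();d[d<.1]=np.nan;D.append(d)
d=np.nanmedian(D,0);P=pts('top',d);rim('top med',P,m,m[2],.008)
np.savez('top16.npz',p=p,d=d)
q=P.reshape(-1,3);k=(np.hypot(q[:,0]-m[0],q[:,1]-m[1])<.0325)&(abs(q[:,2]-m[2])<.006);q=q[k]
az=np.degrees(np.arctan2(q[:,1]-m[1],q[:,0]-m[0]))
for a in range(-180,180,45):
    s=(az>=a)&(az<a+45);print(a,s.sum(),np.median(q[s,2]).round(4) if s.any() else '')
# inner floor plane (10 mm up): visible part
k=(np.hypot(P[...,0]-m[0],P[...,1]-m[1])<.024)&(abs(P[...,2]-.032)<.006);f=P[k];print('floor',len(f),np.median(f[:,2]).round(4))
B=np.c_[f[:,:2]-f[:,:2].mean(0),np.ones(len(f))];print(np.degrees(np.linalg.lstsq(B,f[:,2],rcond=None)[0][:2]).round(1))
# floor of plate for bias
pl=P[246:256,165:180].reshape(-1,3);print('plate z',np.nanmedian(pl[:,2]).round(4))
E
```

```text
grasp [0.5461 0.2993 0.0772] u deg [-0.16  0.33] [-4.2  2.2 24.9]
top med rim [0.5463 0.2996] R 0.0285 z 0.1072 tilt deg(x,y) [ 0.  -1.1] 178
-180 21 0.1076
-135 22 0.1081
-90 19 0.1082
-45 20 0.1079
0 21 0.1081
45 23 0.1078
90 24 0.1079
135 19 0.1079
floor 122 0.0334
[0.4 5.1]
plate z 0.0148
```

```bash
python3 -m creep '[{"grip":5,"dp":[0,0,0],"rotation":[0,0,0]},{"grip":5,"dp":[0,0,0],"rotation":[0,0,0]},{"grip":5,"dp":[0,0,0],"rotation":[0,0,0]},{"grip":5,"dp":[0,0,0],"rotation":[0,0,0]},{"grip":5,"dp":[0,0,0],"rotation":[0,0,0]}]'; python3 - <<'E'
from h import *
p,d=bot.read_camera('top');cv2.imwrite('pics/topF.png',p[:,:,::-1]);print(bot.read_state()['wrist_force'],bot.read_state()['time'])
E
```

```text
time: 19.22
tool_pos: [0.5449, 0.2951, 0.0747]
tcp_rot: [0.477, 0.36, -1.786]
wrist_force: [-4.1, 2.4, 24.1]
width: 0.68
[-4.5366549   1.77884686 24.75137703] 19.2667
```

View pics/topF.png

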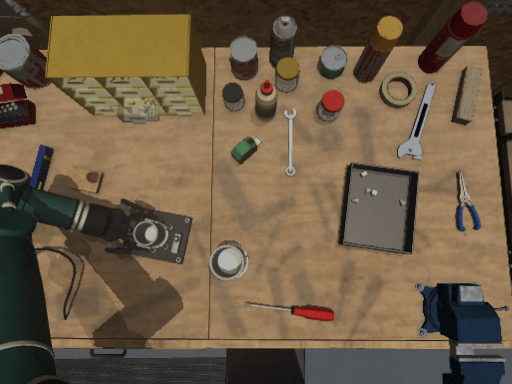

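The final top view shows the casting seated in the fixture at (150,234) and the pieces in the tray at (365-403,172-202). The tape at (246,150), the wrench at (291,142) and the big cup at (229,261) have not moved. The force is holding steady at about 25 N, so I'm handing in.

```bash
python3 -c "
from workcell import bot
print(bot.finish_job())"
```

```text
the job is handed in; nothing more can be done
None
```

The job is done and handed in at about 19 s. The arm is still holding the casting pressed down in the fixture, ready for you to swing the clamps over.

- **Tipping out:** I gripped the smaller casting from the side and rolled it mouth-down over the tray. The top view afterwards showed all five pieces (three cones, two cylinders) in the tray and the cup empty.
- **Seating:** The rim is at 107.6–108.2 mm all round, against 108 mm expected when fully down. The tool stopped moving there while the push kept rising, so the flange is on the rest buttons. I left a steady 25 N at the wrist, with the grip set to 90 N. The rim centre is within about 1 mm of the fixture centre I measured.
- **Bystanders:** The tape measure, the wrench and the larger casting were where they started in the last top view.

**Readings that disagreed:**
- The two cameras differed by 2–5 mm in y, so I used the top camera for both the cup and the fixture.
- Some tilt fits of the rim read 0.7–1.5° in y. The rim heights by sector show it level, so I put that down to depth noise.
- A fit to the cup's inner floor read 5°. I disregarded it because only part of the floor was visible.
- There is a small side force of about 5 N, possibly the flange touching a pin.

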